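# Change the plate in a quick-change dovetail dock

## Task

Change the fixture plate in the bench dock: press the sprung catch in front of its mouth so that the plate with the vee block comes free, slide that plate out and set it flat in the empty tray. Then take the plate with the upright fence from the other tray and slide it into the dovetail until it is fully home and the catch has clicked up behind it. Leave the things lying round about where they are.

Things in the scene. Friction and masses are not known exactly. Their poses are not given: they have to be found in the camera images.
- dock: Quick-change dock fixed to the bench: grey metal, about 160 x 90 x 30 mm. Origin on the bench under the centre of a docked plate. x points from the open mouth to the closed rear stop: a plate goes in along +x, comes out along -x (roughly to the robot). Two undercut rails, 27 mm high, run from x = -44 to +42 mm; the foot has 1.5 mm play each side; waxed, slides easily.
- dock_home (a point): On the dock's floor, 14 mm above the bench, where the centre of a fully docked plate's underside lies; axes as the dock's. Locked, a plate rests up to 3 mm short of it (towards -x), held against the catch by the ejector. The rear stop (30 mm high) allows 2 mm overtravel.
- dock_mouth (a point): Front edge of the dock's open apron, centre, at floor height (14 mm above the bench), 79 mm from dock_home along -x. A plate's foot can be led in over it, level with the floor; flared guides on both sides (from 76 to 44 mm before dock_home) lead it between the rails.
- ejector (a joint): Spring pin in the rear stop, in m: 0 = pushed back by a docked plate, 0.016 = fully out. It pushes a plate outwards with 4 to 6 N over the last 16 mm of its way in and is damped, so a freed plate creeps out in about 0.3 s. With it, the catch and friction, pushing a plate home takes about 10 N.
- catch_pad (a point): Top centre of the catch's thumb pad, a ribbed dark plate 26 (x) x 40 mm in front of the dock's mouth, 92 mm from dock_home along -x, 12.5 mm above the bench. Pad and tongue go straight down together against a spring; under the pad is free space down to the bench.
- catch (a joint): How far the sprung catch is pressed down, m: 0 = up, its tongue 6 mm above the floor behind the docked plate, locking it; 0.0078 = down (1 to 3 N, a few more with a locked plate). Held down 0.5 s, the plate is pushed out 15 mm over the tongue and stays free when let go (then reads 0.003 to 0.006). A plate slid in presses the tongue by itself; it clicks up to 0 when the plate is home.
- vee_centre (a point): Vee plate, at first locked in the dock: centre of its pale wooden block, 50 (x) x 40 (y) x 48 mm high, with a vee groove along x in the top. Take it across the 40 mm, at this height or up to 10 mm above. Foot: aluminium dovetail, 80 long (x, the sliding direction) x 54 wide x 12 mm thick, underside 36 mm below this point; both ends alike, fits turned by 180 degrees too. About 220 g: hold firmly.
- fence_centre (a point): Fence plate, at first loose in a tray: centre of its upright pale wooden fence, 64 (x) x 16 (y) x 48 mm high. Take it across the 16 mm, at this height or up to 10 mm above. Foot: aluminium dovetail, 80 long (x, the sliding direction) x 54 wide x 12 mm thick, underside 36 mm below this point; both ends alike, fits turned by 180 degrees too. About 220 g: hold firmly.
- spare_tray: Low brown wooden tray, 126 (x) x 84 (y) x 40 mm high: a thick block with a 4 mm wide rim, its floor 28 mm above the bench, fixed. Origin: centre of its underside on the bench. The fence plate starts in it. It stands either to the left or to the right of the robot's centre line.
- empty_tray: The other tray, the same in every way, but empty; the vee plate belongs in it. Origin: centre of its underside on the bench.
- abrasive_roll: Bystander: roll of abrasive paper, 74 x 59 x 50 mm high, on the bench between robot and dock; origin centre of its underside.
- spanner: Bystander: open spanner, 151 mm long, 8 mm thick, lying on the bench on the right; origin centre of its underside.
- blank_b: Bystander: wood turning blank, about 66 x 65 x 53 mm high, on the bench on the left; origin centre of its underside.
- vee_plate: The whole vee plate (see vee_centre); origin: centre of the underside of its foot, axes as described there.
- fence_plate: The whole fence plate (see fence_centre); origin: centre of the underside of its foot, axes as described there.
There are look-alikes about, which are no part of the job. What is shaped like the fence_plate but turquoise is not meant.

How it is judged:
On the way, in this order (a step that is already met when the one before it is completed fails the run):
1. the catch is pressed down while the vee plate is in the dock (value of joint catch above 0.0065 m and x of vee_centre in the frame of dock_home above -0.03 m and horizontal distance between vee_centre and dock_home below 0.03 m), for 0.1 s.
2. the vee plate stands flat in the empty tray, let go (x of vee_centre in the frame of empty_tray between -0.025 and 0.025 m and y of vee_centre in the frame of empty_tray between -0.02 and 0.02 m and z of vee_centre in the frame of empty_tray between 0.058 and 0.07 m and angle between vee_centre's own z axis and vertical below 0.12 rad and contact force between the fingers and vee_plate below 0.1 N), for 0.2 s.
3. the fence plate is fully home in the dock and the catch is up behind it (x of fence_centre in the frame of dock_home between -0.0045 and 0.0035 m and y of fence_centre in the frame of dock_home between -0.004 and 0.004 m and z of fence_centre in the frame of dock_home between 0.031 and 0.041 m and angle between fence_centre's own z axis and vertical below 0.08 rad and value of joint catch below 0.002 m), for 0.2 s.
At the end, for the whole second after the job is handed in: Fence plate locked in the dock (within 4 mm of fully home, level, underside within 5 mm of the floor), catch up (under 2 mm pressed); vee plate flat (within 7 degrees) on the floor of the tray that was empty, within 25 mm (long way) and 20 mm (short way) of its centre; both at rest (all of step 3 and x of vee_centre in the frame of empty_tray between -0.025 and 0.025 m and y of vee_centre in the frame of empty_tray between -0.02 and 0.02 m and z of vee_centre in the frame of empty_tray between 0.058 and 0.07 m and angle between vee_centre's own z axis and vertical below 0.12 rad and linear speed of each of vee_plate, fence_plate below 0.03 m/s); the robot touches nothing.
It fails at once if a bystander (abrasive roll, spanner, wood blank) is moved by more than 30 mm (distance of any of abrasive_roll, spanner, blank_b from where it was at the start of the episode above 0.03 m).
It also fails if it takes over 72 s, if anything falls off the work surface, if the arm or the gripper's body presses on something with over 40 N, if the wrist force passes 120 N, or if a joint passes its speed limit or range.

## Robot

A 7-joint arm with a two-finger parallel gripper is mounted at the origin on a cart in front of the work surface, level with it; the furniture and walls round the work are solid. World frame = base frame: x ahead of the robot, y to its left, z up, the work surface at z = 0. Lengths are in m, angles in rad, forces in N, time in s.
With the tool pointing down it reaches from about 0.425 to 0.95 m from the base axis. Payload 4.7 kg.
Tool frame: the origin (TCP) lies midway between the tips of the shut fingers; the grasp point (between the pads) lies 19 mm behind it (ctrl.tcp_to_grasp is the z of the grasp point in the tool frame, in m); z points along the fingers, x is the direction in which the jaws open and shut, and the axes are right-handed (so a half turn about z gives the same grasp; the last joint's range is limited). The gripper opens to 87 mm and grips with 3 to 60 N. Pads are 19 mm wide; open, the fingers measure 117 mm over their backs; the gripper's body (75 mm by 190 mm) begins 51 mm behind the grasp point.
Start: joints at [-1.159, 0.469, -0.049, 1.532, 0.024, 1.141, -0.082], TCP at [0.288, 0.611, 0.223] pointing down, gripper open.
Joint ranges: [-2.59, 2.59], [-0.33, 1.99], [-1.39, 1.29], [0.1, 2.45], [-1.04, 4.18], [0.21, 1.99], [-2.66, 2.66]. Speed limits (rad/s): [2.57, 2.57, 3.14, 3.14, 3.14, 3.14, 3.14].

## Interface

Orientations are given as a unit quaternion [w, x, y, z].
In Python, from rig import ctrl, optics, order gives the robot as it stands.
- The arm moves only by the tool drive_tool, never from a script. Its arguments are lists of equal length, an entry for each row: "linear": the shift along the tool's x, y, z in mm, a list of three; "rot": the turn, a rotation vector about the tool's x, y, z in degrees, a list of three; "gripper": the closure, from -1 (fully open) to 1 (shut). In form: {"linear": [[dx, dy, dz], ...], "rot": [[rx, ry, rz], ...], "gripper": [gripper, ...]}. A call has 1 to 10 rows; each row shifts and turns the commanded pose from where the row before left it, along the tool's axes as they then stand; what a row does not reach is not made up. A row lasts 1/12 s, in which the tool goes at most 41.7 mm and 7.16 degrees, less where a joint would pass 70% of its speed; a pose out of reach is approached as far as the arm can. A call with a gripper value outside its range is refused whole. The fingers move at their own pace and stop on an object; "squeeze" is the grip in N (left out, the last holds). Time passes only in rows, so rows that do not move let the fingers close. It gives the time, the measured TCP pose, the force and the opening at its end, in the units of the state.
- ctrl.sense(): the state, without advancing time (a new reading comes with each control period).
- optics.snapshot(name): name is "side" or "top"; returns the picture (420x560x3 uint8, red, green, blue); there is no depth.
- optics.get_calibration(name): a dict with "fovy" (degrees; the focal length in pixels is half the picture's height over the tangent of half this angle, whatever the lens; pixels are square), "cx", "cy" (the principal point, pixels), "R" (3x3) and "t" (3): a world point X has camera coordinates R X + t. Camera axes: x right, y down, z forward; pixel columns grow to the right and rows downward; lengths in m; the calibration is good to about 2 mm. A picture is of the moment at which its call begins. get_calibration takes no time and is no camera call.
- order.job_done(): hands the job in, once; it reports no verdict.
The state is a dict: "t": time; "q": joint angles; "joint_vel": joint speeds; "joint_torque": joint torques, N m; "tool_pos": TCP position; "orientation": TCP orientation; "wrist_force": force on the tool from outside, world axes, zero at the start; "torque": the same for the moment, N m; "gripper_width": finger opening in m.
Only numpy, scipy, OpenCV 4.12 (cv2) and the standard library are available. Lean on these libraries where they do the work, as an engineer would, in place of code of your own. Each camera call takes 0.05 s, during which the arm holds its last target.

## Working session

There is one attempt and no reset: what is moved stays moved. The work goes in short steps, Python scripts to look and compute and a tool call to move; the robot and the scene stay as the last step left them, time stands still between calls to the robot, and variables do not carry over. Pictures are saved under pics/ and viewed, and the job is handed in when it is done.

Besides the shell and the picture viewer there is one more tool, called after ">>>" as a command line: name --argument value ..., lists and objects as JSON in quotes. drive_tool: Moves the arm, as the interface text tells. Its arguments: {"type":"object","properties":{"linear":{"type":"array"},"rot":{"type":"array"},"gripper":{"type":"array"},"squeeze":{"type":"number"}},"required":["linear","rot","gripper"]}

```bash
mkdir -p pics; ls; python3 - <<'E'
from rig import ctrl, optics, order
import cv2
print(ctrl.sense()); print(ctrl.tcp_to_grasp)
for n in ("side","top"):
    im=optics.snapshot(n); cv2.imwrite(f"pics/{n}0.png",im[:,:,::-1]); print(optics.get_calibration(n))
E
```

```text
pics
{'t': 0.0, 'q': array([-1.15891635,  0.4694414 , -0.04862913,  1.53365246,  0.0240796 ,
        1.14100163, -0.08230047]), 'joint_vel': array([ 0.00121392,  0.00073103, -0.00043504,  0.00021544,  0.00083927,
       -0.00058791, -0.00126907]), 'joint_torque': array([ 7.21065389e-04, -5.07974410e+01, -7.98000069e-02, -2.36141217e+01,
       -6.11354155e-02,  3.80607450e-02,  1.91879622e-04]), 'tool_pos': array([0.28770244, 0.60997134, 0.22151712]), 'orientation': array([ 5.28423826e-04,  8.44569848e-01,  5.35444537e-01, -8.00428393e-04]), 'wrist_force': array([-0.03139775, -0.15634742,  0.47873898]), 'torque': array([ 0.00333372, -0.00628668, -0.05917463]), 'gripper_width': 0.08711855874117755}
-0.0187
{'fovy': 50.01159183737395, 'cx': 292.91014968442596, 'cy': 207.55659029438064, 'R': array([[ 0.83624577, -0.54805655, -0.01808371],
       [-0.35738011, -0.51969903, -0.77601055],
       [ 0.41589958,  0.6553983 , -0.63046063]]), 't': array([-0.38073257,  0.27870656,  1.09567175])}
{'fovy': 44.70034795175931, 'cx': 286.7397143238241, 'cy': 211.79716897140278, 'R': array([[ 0.02979213, -0.99950445, -0.01016286],
       [-0.99462903, -0.02863547, -0.09946409],
       [ 0.09912378,  0.01307152, -0.99498925]]), 't': array([0.06050597, 0.53602037, 1.4248361 ])}
```

View pics/top0.png

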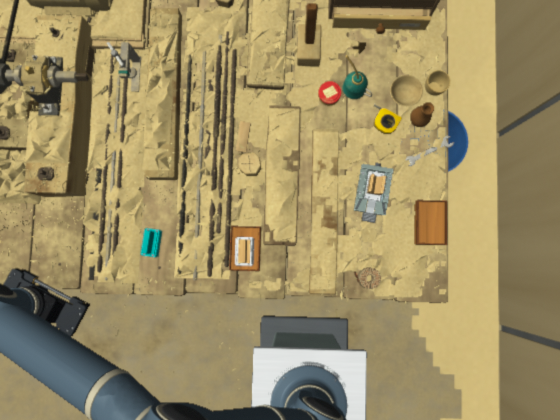

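View pics/side0.png

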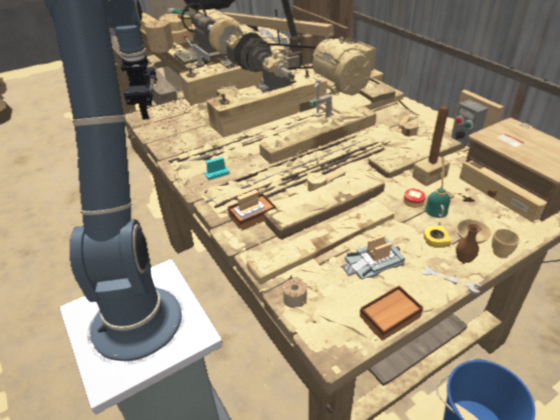

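The top view shows the dock at about (374,188), the fence tray at (245,248), the empty tray at (431,222), the roll at (368,278) and the turquoise look-alike at (151,242). I'll zoom in.

```bash
python3 - <<'E'
import cv2
t=cv2.imread('pics/top0.png'); s=cv2.imread('pics/side0.png')
cv2.imwrite('pics/t_dock.png',cv2.resize(t[150:240,340:460],None,fx=6.6,fy=6.6,interpolation=cv2.INTER_CUBIC))
cv2.imwrite('pics/t_fence.png',cv2.resize(t[215:285,210:290],None,fx=8,fy=8,interpolation=cv2.INTER_CUBIC))
cv2.imwrite('pics/s_dock.png',cv2.resize(s[225:345,330:450],None,fx=5,fy=5,interpolation=cv2.INTER_CUBIC))
E
```

```text
(no output)
```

View pics/t_dock.png

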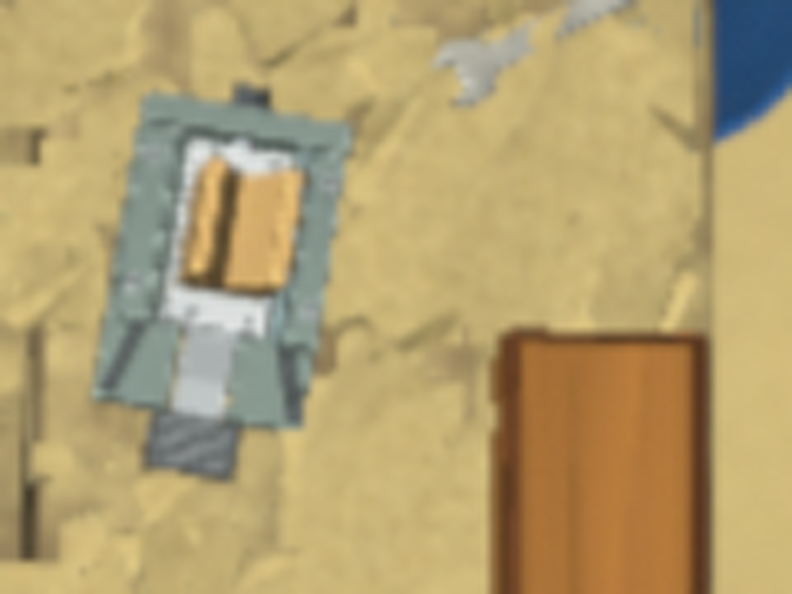

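View pics/t_fence.png

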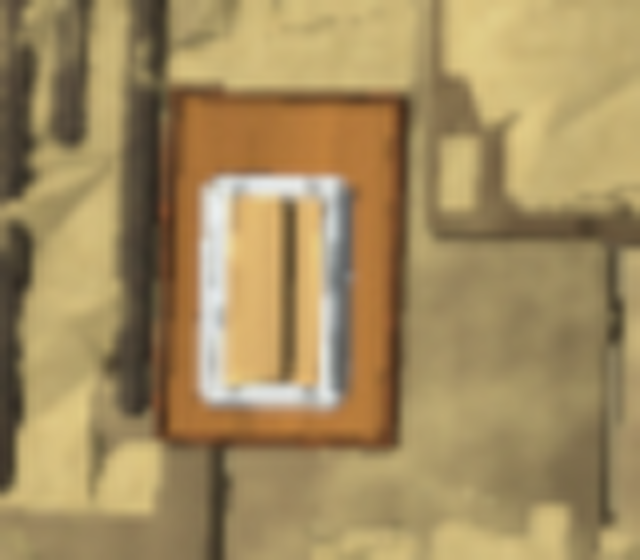

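View pics/s_dock.png

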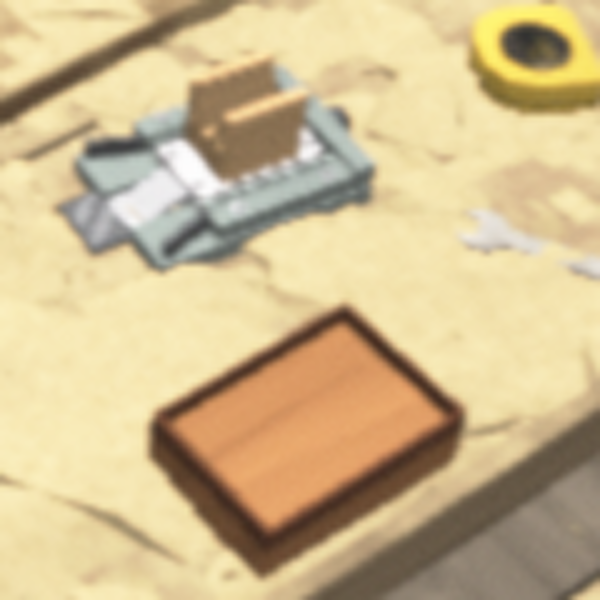

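```bash
cat > h.py <<'E'
import numpy as np, cv2
from rig import ctrl, optics, order
def cal(n):
    c=optics.get_calibration(n); f=210/np.tan(np.radians(c['fovy']/2))
    return np.array([[f,0,c['cx']],[0,f,c['cy']],[0,0,1]]),np.array(c['R']),np.array(c['t'])
def onplane(n,uv,z):
    K,R,t=cal(n); C=-R.T@t; d=R.T@np.linalg.inv(K)@np.array([*uv,1.]); return C+d*(z-C[2])/d[2]
def proj(n,X):
    K,R,t=cal(n); p=K@(R@np.asarray(X,float)+t); return p[:2]/p[2]
def two(uvt,uvs):
    P=[];
    for n in('top','side'):
        K,R,t=cal(n); P.append(K@np.c_[R,t])
    X=cv2.triangulatePoints(P[0],P[1],np.array(uvt,float).reshape(2,1),np.array(uvs,float).reshape(2,1))[:,0]
    return X[:3]/X[3]
def crop(p,f,o): return ((np.array(p)+.5)/f-.5)+np.array(o)
E
python3 - <<'E'
from h import *
np.set_printoptions(precision=4,suppress=True)
def quad(name,n,pts,f,o,z):
    X=np.array([onplane(n,crop(p,f,o),z) for p in pts]); e=np.diff(np.r_[X,X[:1]],axis=0)[:,:2]
    print(name,X[:,:2].mean(0),'edges',np.linalg.norm(e,axis=1),'ang',np.degrees(np.arctan2(e[:,1],e[:,0])))
T=(6.6,(340,150))
quad('dock rear/front','top',[(148,95),(352,123),(300,427),(95,400)],*T,.02)
quad('pad','top',[(155,410),(240,425),(232,478),(145,465)],*T,.0125)
quad('veetop','top',[(205,155),(305,172),(278,290),(182,280)],*T,.074)
quad('plate','top',[(190,140),(300,155),(265,335),(163,318)],*T,.026)
F=(8,(210,215))
quad('ftray','top',[(172,92),(408,97),(397,445),(163,440)],*F,.04)
quad('fplate','top',[(205,180),(350,180),(340,405),(200,402)],*F,.04)
quad('fencetop','top',[(232,195),(280,198),(278,384),(228,382)],*F,.088)
S=(5,(330,225))
quad('etray side','side',[(157,428),(345,310),(463,410),(267,543)],*S,.04)
quad('pad side','side',[(60,205),(85,193),(130,230),(97,252)],*S,.0125)
im=cv2.imread('pics/top0.png'); hsv=cv2.cvtColor(im,cv2.COLOR_BGR2HSV)
m=((hsv[...,0]<17)&(hsv[...,1]>120)&(hsv[...,2]>40)).astype(np.uint8); m[:,:405]=0; m[:190]=0
cs,_=cv2.findContours(m,0,2); c=max(cs,key=cv2.contourArea); r=cv2.minAreaRect(c); print(r); b=cv2.boxPoints(r)
quad('etray top','top',b,1,(0,0),.04)
print('roll',onplane('top',(368,278),.05),'side',onplane('side',(294,292),.025))
E
```

```text
dock rear/front [ 0.6073 -0.1701] edges [0.0894 0.1353 0.089  0.136 ] ang [-96.3588 170.999   84.0833  -8.8151]
pad [ 0.5275 -0.159 ] edges [0.0373 0.0234 0.038  0.0244] ang [-98.4469 172.2059  83.1024  -9.356 ]
veetop [ 0.6148 -0.1693] edges [0.0423 0.0513 0.0402 0.0539] ang [-98.2034 167.9418  85.6086  -9.4805]
plate [ 0.6169 -0.1715] edges [0.048  0.0803 0.0444 0.0789] ang [-96.2917 169.8021  82.0627  -7.6847]
ftray [0.4275 0.1893] edges [0.083  0.1215 0.0816 0.1216] ang [ -89.5492 -179.8085   90.5001    0.8491]
fplate [0.4191 0.1929] edges [0.0509 0.0785 0.0489 0.0775] ang [-88.322  179.5334  90.4901   0.9914]
fencetop [0.4186 0.1949] edges [0.0163 0.0627 0.0169 0.0631] ang [ -91.8892 -178.4385   89.4304    1.0182]
etray side [ 0.5141 -0.3363] edges [0.1237 0.0767 0.1271 0.0769] ang [   1.7685  -87.8356 -178.1521   89.6603]
pad side [ 0.5279 -0.159 ] edges [0.0167 0.0348 0.0244 0.038 ] ang [  -1.9819  -85.3524 -174.3164   82.6757]
((430.5, 222.0), (44.0, 31.0), 90.0)
etray top [ 0.5159 -0.3277] edges [0.087  0.1237 0.0863 0.1238] ang [-88.3645 179.9363  91.6859   0.28  ]
roll [ 0.3548 -0.1536  0.05  ] side [ 0.358  -0.1542  0.025 ]
```

```bash
cat >> h.py <<'E'
from scipy.spatial.transform import Rotation as Ro
def rel(target,yaw=None):
    """tool-frame shift (mm) and z-turn (deg) to reach TCP target with tool x at world azimuth yaw"""
    s=ctrl.sense(); q=s['orientation']; R=Ro.from_quat([q[1],q[2],q[3],q[0]]).as_matrix()
    p=s['tool_pos']; a=np.degrees(np.arctan2(R[1,0],R[0,0]))
    print('t',round(s['t'],2),'tcp',np.round(p*1000,1),'az',round(a,2),'tilt',np.round(R[:2,2],4),'F',np.round(s['wrist_force'],1),'w',round(s['gripper_width']*1000,1))
    if yaw is None: yaw=a
    print('rotz',round(-(yaw-a),2)); c,s_=np.cos(np.radians(yaw)),np.sin(np.radians(yaw))
    Rn=np.array([[c,s_,0],[s_,-c,0],[0,0,-1]])
    print('after turn, tool shift mm',np.round(Rn.T@(np.array(target)-p)*1000,1),' (w/o turn)',np.round(R.T@(np.array(target)-p)*1000,1))
E
python3 - <<'E'
from h import *
rel((0.5245,-.1585,.12),81.5)
print(onplane('top',crop((608,465),6.6,(340,150)),.028))
for z in(.028,):
  print(onplane('side',crop(((170+345+450+270)/4,(425+322+412+530)/4),5,(330,225)),.03))
E
```

```text
t 0.1 tcp [287.7 610.  221.6] az 64.75 tilt [-0.0007 -0.0016] F [-0.1  1.4 -0.2] w 86.9
rotz -16.75
after turn, tool shift mm [-725.1  347.8  101.6]  (w/o turn) [-593.9  542.   102.6]
[ 0.52233131 -0.33430981  0.028     ]
[ 0.5194198  -0.33206179  0.03      ]
```

>>> drive_tool --linear '[[0,0,0],[0,0,0],[0,0,0],[-31.5,15.1,0],[-31.5,15.1,0],[-31.5,15.1,0],[-31.5,15.1,0],[-31.5,15.1,0],[-31.5,15.1,0],[-31.5,15.1,0]]' --rot '[[0,0,-5.6],[0,0,-5.6],[0,0,-5.55],[0,0,0],[0,0,0],[0,0,0],[0,0,0],[0,0,0],[0,0,0],[0,0,0]]' --gripper '[1,1,1,1,1,1,1,1,1,1]' --squeeze 40

```text
t: 0.93
tool_pos: [0.3599, 0.3748, 0.2222]
orientation: [0.0, 0.758, 0.653, -0.0]
wrist_force: [0.7, 0.1, 0.6]
gripper_width: 0.0284
```

>>> drive_tool --linear '[[-31.5,15.1,0],[-31.5,15.1,0],[-31.5,15.1,0],[-31.5,15.1,0],[-31.5,15.1,0],[-31.5,15.1,0],[-31.5,15.1,0],[-31.5,15.1,0],[-31.5,15.1,0],[-31.5,15.1,0]]' --rot '[[0,0,0],[0,0,0],[0,0,0],[0,0,0],[0,0,0],[0,0,0],[0,0,0],[0,0,0],[0,0,0],[0,0,0]]' --gripper '[1,1,1,1,1,1,1,1,1,1]'

```text
t: 1.77
tool_pos: [0.4625, 0.0412, 0.2224]
orientation: [-0.0, 0.758, 0.653, -0.0]
wrist_force: [0.6, 0.5, -0.1]
gripper_width: 0.0008
```

```bash
python3 - <<'E'
from h import *
rel((0.5245,-.1585,.06),81.5)
E
```

```text
t 1.77 tcp [462.5  41.2 222.4] az 81.5 tilt [-0.0002  0.0002] F [ 0.6  0.5 -0.1] w 0.8
rotz -0.0
after turn, tool shift mm [-188.3   90.8  162.4]  (w/o turn) [-188.4   90.9  162.4]
```

>>> drive_tool --linear '[[-31.5,15.1,15],[-31.5,15.1,15],[-31.5,15.1,15],[-31.5,15.1,15],[-31.5,15.1,15],[-31.5,15.1,17],[0,0,30],[0,0,30],[0,0,10],[0,0,0]]' --rot '[[0,0,0],[0,0,0],[0,0,0],[0,0,0],[0,0,0],[0,0,0],[0,0,0],[0,0,0],[0,0,0],[0,0,0]]' --gripper '[1,1,1,1,1,1,1,1,1,1]'

```text
t: 2.6
tool_pos: [0.5219, -0.1566, 0.0578]
orientation: [-0.003, 0.758, 0.653, -0.002]
wrist_force: [-0.1, 0.3, 0.4]
gripper_width: 0.0006
```

```bash
python3 - <<'E'
from h import *
rel((0.5245,-.1585,.004),81.5)
t=optics.snapshot('top');s=optics.snapshot('side')
a=cv2.resize(t[150:250,320:420],None,fx=4,fy=4,interpolation=cv2.INTER_CUBIC)
b=cv2.resize(s[215:315,320:420],None,fx=4,fy=4,interpolation=cv2.INTER_CUBIC)
cv2.imwrite('pics/press1.png',np.hstack([a,b])[:,:,::-1])
p=ctrl.sense()['tool_pos']; print(proj('top',p),proj('side',p))
E
```

```text
t 2.6 tcp [ 521.9 -156.6   57.8] az 81.51 tilt [-0.0066  0.0014] F [-0.1  0.3  0.4] w 0.6
rotz 0.01
after turn, tool shift mm [-1.5  2.9 53.8]  (w/o turn) [-1.5  3.2 53.8]
[370.71948769 216.32040716] [347.84108576 255.71184045]
```

View pics/press1.png

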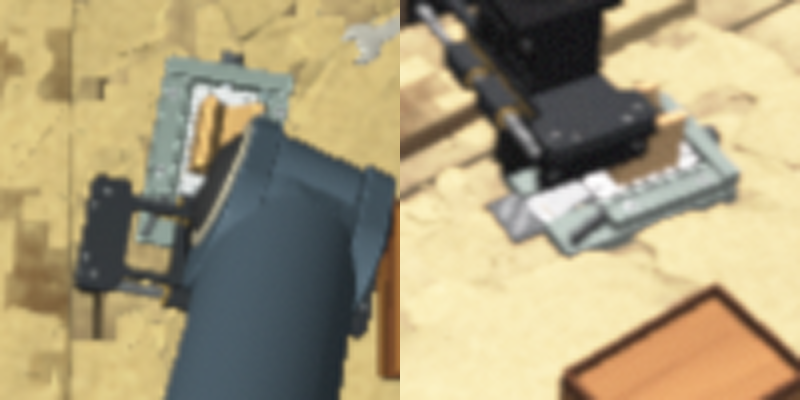

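The wrist stands over the pad, and the fingertips are hidden in both views. I'll lower in stages and watch the force.

>>> drive_tool --linear '[[-1.5,2.5,10],[0,0,12],[0,0,12],[0,0,4],[0,0,0]]' --rot '[[0,0,0],[0,0,0],[0,0,0],[0,0,0],[0,0,0]]' --gripper '[1,1,1,1,1]'

```text
t: 3.12
tool_pos: [0.5254, -0.1588, 0.0211]
orientation: [-0.001, 0.758, 0.653, -0.001]
wrist_force: [0.3, 0.0, -0.3]
gripper_width: 0.0002
```

>>> drive_tool --linear '[[0,0,4],[0,0,4],[0,0,2],[0,0,2],[0,0,1.5]]' --rot '[[0,0,0],[0,0,0],[0,0,0],[0,0,0],[0,0,0]]' --gripper '[1,1,1,1,1]'

```text
t: 3.53
tool_pos: [0.5266, -0.1592, 0.0091]
orientation: [-0.0, 0.758, 0.653, 0.0]
wrist_force: [-0.6, 0.3, 2.7]
gripper_width: 0.0007
```

>>> drive_tool --linear '[[0,-1.5,2],[0,0,2],[0,0,1],[0,0,0.5],[0,0,0],[0,0,0],[0,0,0],[0,0,0],[0,0,0],[0,0,0]]' --rot '[[0,0,0],[0,0,0],[0,0,0],[0,0,0],[0,0,0],[0,0,0],[0,0,0],[0,0,0],[0,0,0],[0,0,0]]' --gripper '[1,1,1,1,1,1,1,1,1,1]'

```text
t: 4.37
tool_pos: [0.5257, -0.1592, 0.0043]
orientation: [0.0, 0.758, 0.653, 0.001]
wrist_force: [-0.7, 0.6, 8.0]
gripper_width: 0.0005
```

```bash
python3 - <<'E'
from h import *
rel((0.5245,-.1585,.004),81.5)
t=optics.snapshot('top');s=optics.snapshot('side')
a=cv2.resize(t[150:250,320:420],None,fx=4,fy=4,interpolation=cv2.INTER_CUBIC)
b=cv2.resize(s[215:315,320:420],None,fx=4,fy=4,interpolation=cv2.INTER_CUBIC)
cv2.imwrite('pics/press2.png',np.hstack([a,b])[:,:,::-1])
E
```

```text
t 4.37 tcp [ 525.7 -159.2    4.3] az 81.49 tilt [ 0.0014 -0.    ] F [-0.7  0.6  8. ] w 0.5
rotz -0.01
after turn, tool shift mm [ 0.5 -1.3  0.3]  (w/o turn) [ 0.5 -1.3  0.3]
```

View pics/press2.png

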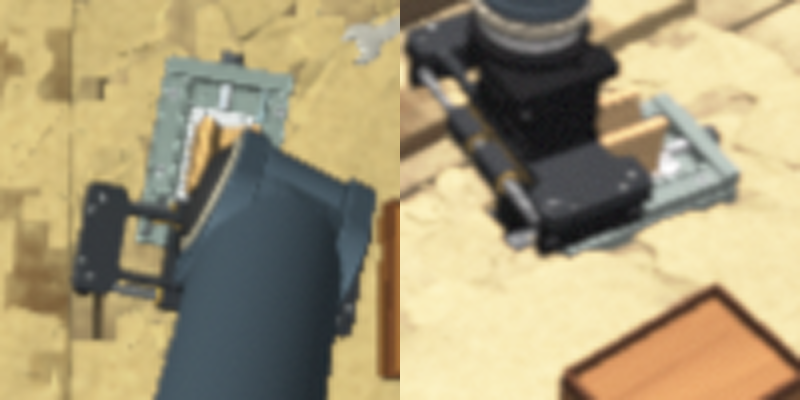

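The ejector pin is now visible (top crop 225,95) and the plate has crept out, so it's free. I'll lift, open, and check the vee position.

>>> drive_tool --linear '[[0,0,-10],[0,-5,-30],[0,-30,-35],[0,-30,-35],[0,-30,-15],[0,0,0],[0,0,0]]' --rot '[[0,0,0],[0,0,0],[0,0,0],[0,0,0],[0,0,0],[0,0,0],[0,0,0]]' --gripper '[1,1,1,-1,-1,-1,-1]'

```text
t: 5.05
tool_pos: [0.4358, -0.1457, 0.1229]
orientation: [0.0, 0.758, 0.653, 0.001]
wrist_force: [0.1, -0.1, 0.2]
gripper_width: 0.0197
```

```bash
python3 - <<'E'
from h import *
rel((0.602,-.170,.12),81.5)
t=optics.snapshot('top');s=optics.snapshot('side')
cv2.imwrite('pics/t3.png',t[:,:,::-1]);cv2.imwrite('pics/s3.png',s[:,:,::-1])
a=cv2.resize(t[150:240,330:420],None,fx=4.44,fy=4.44,interpolation=cv2.INTER_CUBIC)
b=cv2.resize(s[215:305,330:420],None,fx=4.44,fy=4.44,interpolation=cv2.INTER_CUBIC)
cv2.imwrite('pics/free.png',np.hstack([a,b])[:,:,::-1])
E
```

```text
t 5.05 tcp [ 435.8 -145.7  122.9] az 81.46 tilt [0.0017 0.0007] F [ 0.1 -0.1  0.2] w 19.7
rotz -0.04
after turn, tool shift mm [  0.5 168.    2.9]  (w/o turn) [  0.6 168.    3.1]
```

View pics/free.png

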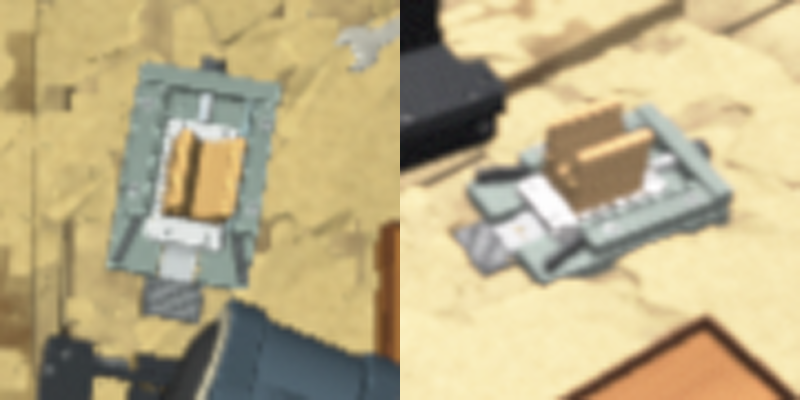

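```bash
python3 - <<'E'
from h import *
np.set_printoptions(precision=4,suppress=True)
def quad(name,n,pts,f,o,z):
    X=np.array([onplane(n,crop(p,f,o),z) for p in pts]); e=np.diff(np.r_[X,X[:1]],axis=0)[:,:2]
    print(name,X[:,:2].mean(0),'edges',np.linalg.norm(e,axis=1),'ang',np.degrees(np.arctan2(e[:,1],e[:,0])))
T=(4.44,(330,150))
quad('vee','top',[(178,130),(246,140),(230,220),(165,212)],*T,.074)
quad('pad','top',[(146,278),(204,289),(197,320),(140,314)],*T,.0125)
quad('plate','top',[(170,120),(245,132),(222,250),(150,238)],*T,.026)
quad('dockouter','top',[(143,65),(283,84),(248,288),(107,270)],*T,.02)
E
```

```text
vee [ 0.5992 -0.1679] edges [0.0426 0.0513 0.0405 0.0522] ang [-96.8812 169.4851  84.5382  -8.0889]
pad [ 0.5265 -0.1575] edges [0.0379 0.0206 0.0368 0.0237] ang [-99.1838 168.1167  85.6129  -8.5175]
plate [ 0.6001 -0.1705] edges [0.0487 0.0781 0.0466 0.0778] ang [-97.6237 169.7663  82.0794  -8.6667]
dockouter [ 0.6066 -0.1705] edges [0.0912 0.135  0.091  0.1359] ang [-96.2697 170.9657  84.3142  -8.914 ]
```

>>> drive_tool --linear '[[0,33,0],[0,33,0],[0,33,0],[0,33,0],[0.5,34,2],[0,0,0],[0,0,0],[0,0,20],[0,0,20],[0,0,0]]' --rot '[[0,0,0],[0,0,0],[0,0,0],[0,0,0],[0,0,0],[0,0,0],[0,0,0],[0,0,0],[0,0,0],[0,0,0]]' --gripper '[-1,-1,-1,-1,-1,-1,-1,-1,-1,-1]'

```text
t: 5.98
tool_pos: [0.5971, -0.1689, 0.0753]
orientation: [-0.004, 0.758, 0.653, -0.003]
wrist_force: [-0.6, 1.0, 0.3]
gripper_width: 0.0858
```

```bash
python3 - <<'E'
from h import *
rel((0.600,-.1695,.0365),81.4)
E
```

```text
t 5.98 tcp [ 597.1 -168.9   75.3] az 81.48 tilt [-0.0093  0.002 ] F [-0.6  1.   0.3] w 85.8
rotz 0.08
after turn, tool shift mm [-0.2  3.  38.8]  (w/o turn) [-0.2  3.4 38.8]
```

>>> drive_tool --linear '[[0,1,13],[0,0,13],[0,0,12],[0,0,0],[0,0,0]]' --rot '[[0,0,0],[0,0,0],[0,0,0],[0,0,0],[0,0,0]]' --gripper '[-1,-1,-1,-1,-1]'

```text
t: 6.4
tool_pos: [0.6014, -0.1699, 0.041]
orientation: [-0.001, 0.758, 0.653, -0.001]
wrist_force: [0.1, 0.5, -0.4]
gripper_width: 0.087
```

```bash
python3 - <<'E'
from h import *
rel((0.600,-.1695,.0365),81.4)
t=optics.snapshot('top');s=optics.snapshot('side')
a=cv2.resize(t[140:240,320:420],None,fx=4,fy=4,interpolation=cv2.INTER_CUBIC)
b=cv2.resize(s[205:305,330:430],None,fx=4,fy=4,interpolation=cv2.INTER_CUBIC)
cv2.imwrite('pics/g1.png',np.hstack([a,b])[:,:,::-1])
E
```

```text
t 6.4 tcp [ 601.4 -169.9   41. ] az 81.49 tilt [-0.0017  0.0004] F [ 0.1  0.5 -0.4] w 87.0
rotz 0.09
after turn, tool shift mm [ 0.2 -1.5  4.5]  (w/o turn) [ 0.2 -1.5  4.5]
```

View pics/g1.png

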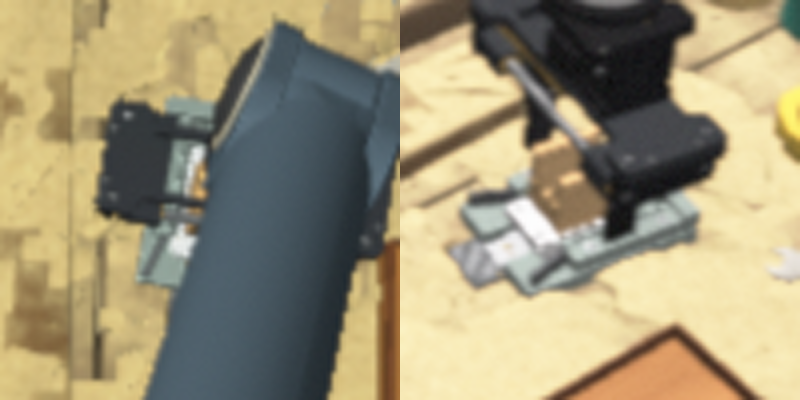

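The fingers straddle the block. I'll lower 4 mm and close.

>>> drive_tool --linear '[[0,-1,4],[0,0,0],[0,0,0],[0,0,0],[0,0,0],[0,0,0],[0,0,0],[0,0,0],[0,0,0],[0,0,0]]' --rot '[[0,0,0],[0,0,0],[0,0,0],[0,0,0],[0,0,0],[0,0,0],[0,0,0],[0,0,0],[0,0,0],[0,0,0]]' --gripper '[-1,-1,1,1,1,1,1,1,1,1]' --squeeze 40

```text
t: 7.33
tool_pos: [0.601, -0.1699, 0.0378]
orientation: [-0.0, 0.758, 0.653, 0.0]
wrist_force: [0.3, -0.2, 0.1]
gripper_width: 0.0419
```

>>> drive_tool --linear '[[0,0,0],[0,0,0],[0,-4,0],[0,-8,0],[0,-10,0],[0,-10,0],[0,-10,0]]' --rot '[[0,0,0],[0,0,0],[0,0,0],[0,0,0],[0,0,0],[0,0,0],[0,0,0]]' --gripper '[1,1,1,1,1,1,1]'

```text
t: 7.92
tool_pos: [0.5579, -0.1635, 0.0377]
orientation: [-0.0, 0.758, 0.653, -0.0]
wrist_force: [0.6, -0.2, -1.1]
gripper_width: 0.0397
```

```bash
python3 - <<'E'
from h import *
rel((0.600,-.1695,.0365),81.4)
E
```

```text
t 7.92 tcp [ 557.9 -163.5   37.7] az 81.48 tilt [-0.0006  0.0002] F [ 0.6 -0.2 -1.1] w 39.7
rotz 0.08
after turn, tool shift mm [ 0.3 42.5  1.2]  (w/o turn) [ 0.3 42.5  1.2]
```

>>> drive_tool --linear '[[0,-12,0],[0,-15,0],[0,-15,0],[0,-15,0],[0,-8,0],[0,0,-5],[0,0,-15],[0,0,-25],[0,0,-25],[0,0,0]]' --rot '[[0,0,0],[0,0,0],[0,0,0],[0,0,0],[0,0,0],[0,0,0],[0,0,0],[0,0,0],[0,0,0],[0,0,0]]' --gripper '[1,1,1,1,1,1,1,1,1,1]'

```text
t: 8.75
tool_pos: [0.499, -0.1552, 0.1123]
orientation: [0.004, 0.758, 0.653, 0.003]
wrist_force: [1.0, 0.5, -2.2]
gripper_width: 0.0396
```

```bash
python3 - <<'E'
from h import *
rel((0.516,-.333,.075),90)
t=optics.snapshot('top');s=optics.snapshot('side')
a=cv2.resize(t[140:260,320:420],None,fx=4,fy=4,interpolation=cv2.INTER_CUBIC)
b=cv2.resize(s[205:325,310:410],None,fx=4,fy=4,interpolation=cv2.INTER_CUBIC)
cv2.imwrite('pics/l1.png',np.hstack([a,b])[:,:,::-1])
E
```

```text
t 8.75 tcp [ 499.  -155.2  112.3] az 81.49 tilt [ 0.0094 -0.0018] F [ 1.   0.5 -2.2] w 39.6
rotz -8.51
after turn, tool shift mm [-177.8   17.    37.3]  (w/o turn) [-173.3   42.8   37.8]
```

View pics/l1.png

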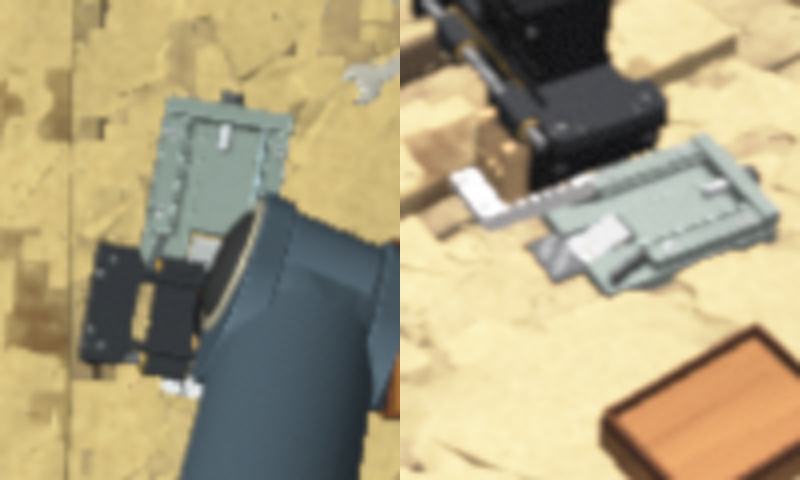

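The plate hangs level and clear of the dock. I'll carry it to the empty tray, with a turn of -8.5° and a shift of about (-178, 17).

>>> drive_tool --linear '[[0,0,0],[0,0,0],[-20,2,0],[-30,3,0],[-30,3,0],[-30,3,0],[-30,3,0],[-25,3,0],[-13,0,0],[0,0,0]]' --rot '[[0,0,-4.3],[0,0,-4.2],[0,0,0],[0,0,0],[0,0,0],[0,0,0],[0,0,0],[0,0,0],[0,0,0],[0,0,0]]' --gripper '[1,1,1,1,1,1,1,1,1,1]'

```text
t: 9.68
tool_pos: [0.5105, -0.3356, 0.1062]
orientation: [-0.0, 0.709, 0.705, -0.001]
wrist_force: [0.3, -1.0, -2.9]
gripper_width: 0.0399
```

>>> drive_tool --linear '[[0,0,10],[0,0,15],[0,0,10],[0,0,0],[0,0,0]]' --rot '[[0,0,0],[0,0,0],[0,0,0],[0,0,0],[0,0,0]]' --gripper '[1,1,1,1,1]'

```text
t: 10.1
tool_pos: [0.5118, -0.3301, 0.0715]
orientation: [-0.002, 0.707, 0.708, -0.0]
wrist_force: [0.3, -0.9, -3.2]
gripper_width: 0.0396
```

```bash
python3 - <<'E'
from h import *
rel((0.516,-.333,.052),90)
t=optics.snapshot('top');s=optics.snapshot('side')
a=cv2.resize(t[160:280,360:460],None,fx=4,fy=4,interpolation=cv2.INTER_CUBIC)
b=cv2.resize(s[245:365,340:440],None,fx=4,fy=4,interpolation=cv2.INTER_CUBIC)
cv2.imwrite('pics/p1.png',np.hstack([a,b])[:,:,::-1])
E
```

```text
t 10.1 tcp [ 511.8 -330.1   71.5] az 90.1 tilt [-0.0024  0.0021] F [ 0.3 -0.9 -3.2] w 39.6
rotz 0.1
after turn, tool shift mm [-2.9  4.2 19.5]  (w/o turn) [-2.9  4.3 19.5]
```

View pics/p1.png

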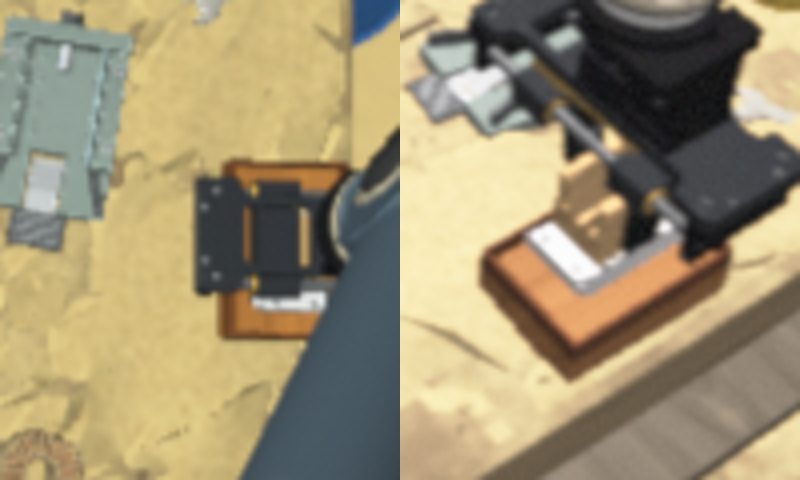

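The plate is over the tray, inside the rim. I'll lower it to the floor.

>>> drive_tool --linear '[[-2.5,3,8],[0,0,7],[0,0,2],[0,0,1],[0,0,1],[0,0,0],[0,0,0]]' --rot '[[0,0,0],[0,0,0],[0,0,0],[0,0,0],[0,0,0],[0,0,0],[0,0,0]]' --gripper '[1,1,1,1,1,1,1]'

```text
t: 10.78
tool_pos: [0.5153, -0.3346, 0.0539]
orientation: [0.0, 0.707, 0.707, 0.0]
wrist_force: [-0.3, 0.5, -2.8]
gripper_width: 0.0397
```

>>> drive_tool --linear '[[0,0,0.7],[0,0,0.5],[0,0,0]]' --rot '[[0,0,0],[0,0,0],[0,0,0]]' --gripper '[1,1,1]'

```text
t: 11.03
tool_pos: [0.5152, -0.3345, 0.0526]
orientation: [0.0, 0.707, 0.707, 0.0]
wrist_force: [0.3, 0.5, -2.6]
gripper_width: 0.0398
```

>>> drive_tool --linear '[[0,0,0.7],[0,0,0.5],[0,0,0]]' --rot '[[0,0,0],[0,0,0],[0,0,0]]' --gripper '[1,1,1]'

```text
t: 11.28
tool_pos: [0.5153, -0.3346, 0.0517]
orientation: [0.0, 0.707, 0.707, 0.0]
wrist_force: [-0.7, 0.7, -0.3]
gripper_width: 0.0395
```

Contact: the weight has come off the wrist. I'll release, wait and rise.

>>> drive_tool --linear '[[0,0,0],[0,0,0],[0,0,0],[0,0,0],[0,0,0],[0,0,0],[0,0,-10],[0,0,-25],[0,0,-30],[0,0,-30]]' --rot '[[0,0,0],[0,0,0],[0,0,0],[0,0,0],[0,0,0],[0,0,0],[0,0,0],[0,0,0],[0,0,0],[0,0,0]]' --gripper '[-1,-1,-1,-1,-1,-1,-1,-1,-1,-1]'

```text
t: 12.12
tool_pos: [0.5148, -0.3344, 0.1477]
orientation: [-0.001, 0.707, 0.707, -0.0]
wrist_force: [1.1, -0.2, 0.2]
gripper_width: 0.0862
```

```bash
python3 - <<'E'
from h import *
rel((0.4186,.1935,.16),90)
E
```

```text
t 12.12 tcp [ 514.8 -334.4  147.7] az 89.98 tilt [-0.001   0.0004] F [ 1.1 -0.2  0.2] w 86.2
rotz -0.02
after turn, tool shift mm [527.9 -96.2 -12.3]  (w/o turn) [527.9 -96.3 -12. ]
```

>>> drive_tool --linear '[[25,-5,-2],[33,-6,0],[33,-6,0],[33,-6,0],[33,-6,0],[33,-6,0],[33,-6,0],[33,-6,0],[33,-6,0],[20,-4,0]]' --rot '[[0,0,0],[0,0,0],[0,0,0],[0,0,0],[0,0,0],[0,0,0],[0,0,0],[0,0,0],[0,0,0],[0,0,0]]' --gripper '[-1,-1,-1,-1,-1,-1,-1,-1,-1,-1]'

```text
t: 12.95
tool_pos: [0.4576, -0.0221, 0.1491]
orientation: [-0.0, 0.706, 0.708, 0.001]
wrist_force: [-0.4, 0.5, 0.2]
gripper_width: 0.0871
```

```bash
python3 - <<'E'
from h import *
rel((0.4186,.1935,.15),90)
t=optics.snapshot('top');s=optics.snapshot('side')
cv2.imwrite('pics/t5.png',t[:,:,::-1]);cv2.imwrite('pics/s5.png',s[:,:,::-1])
a=cv2.resize(t[180:260,390:460],None,fx=5,fy=5,interpolation=cv2.INTER_CUBIC)
b=cv2.resize(s[185:265,210:290],None,fx=5,fy=5,interpolation=cv2.INTER_CUBIC)
cv2.imwrite('pics/m5.png',np.hstack([a,b])[:,:,::-1])
E
```

```text
t 12.95 tcp [457.6 -22.1 149.1] az 90.19 tilt [0.0006 0.0014] F [-0.4  0.5  0.2] w 87.1
rotz 0.19
after turn, tool shift mm [215.6 -39.   -0.9]  (w/o turn) [215.7 -38.3  -0.6]
```

View pics/m5.png

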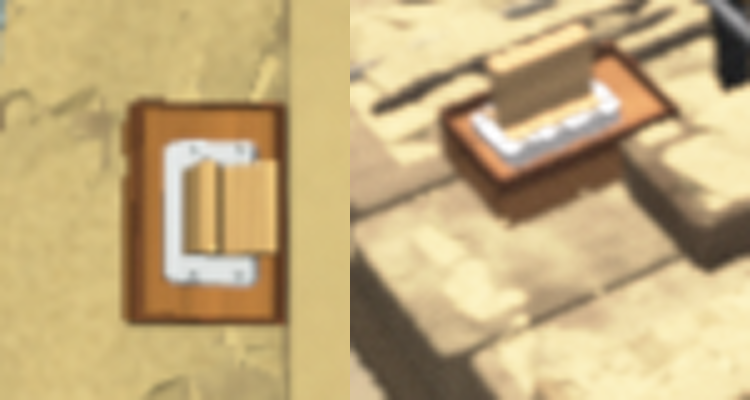

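View pics/s5.png

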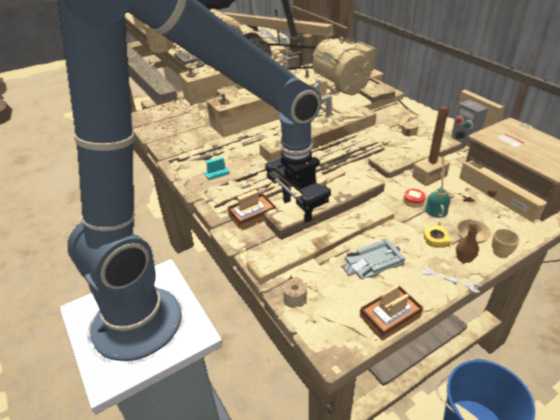

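The vee plate stands flat inside the right-hand tray, at (430,222) in the top view, and the fence plate is untouched. Next is the fence.

>>> drive_tool --linear '[[30,-5,0],[33,-6,0],[33,-6,0],[33,-6,0],[33,-6,0],[33,-6,0],[20,-4,0],[0,0,15],[0,0,20],[0,0,0]]' --rot '[[0,0,0],[0,0,0],[0,0,0],[0,0,0],[0,0,0],[0,0,0],[0,0,0],[0,0,0],[0,0,0],[0,0,0]]' --gripper '[-1,-1,-1,-1,-1,-1,-1,-1,-1,-1]'

```text
t: 13.88
tool_pos: [0.418, 0.188, 0.1115]
orientation: [-0.0, 0.707, 0.707, -0.002]
wrist_force: [-0.5, 0.1, 0.1]
gripper_width: 0.087
```

```bash
python3 - <<'E'
from h import *
rel((0.4186,.1935,.0533),90.8)
t=optics.snapshot('top');s=optics.snapshot('side')
a=cv2.resize(t[190:290,200:300],None,fx=4,fy=4,interpolation=cv2.INTER_CUBIC)
b=cv2.resize(s[165:265,200:300],None,fx=4,fy=4,interpolation=cv2.INTER_CUBIC)
cv2.imwrite('pics/f1.png',np.hstack([a,b])[:,:,::-1])
E
```

```text
t 13.88 tcp [418.  188.  111.5] az 89.98 tilt [-0.004  -0.0029] F [-0.5  0.1  0.1] w 87.0
rotz -0.82
after turn, tool shift mm [ 5.4  0.7 58.2]  (w/o turn) [ 5.6  0.9 58.1]
```

View pics/f1.png

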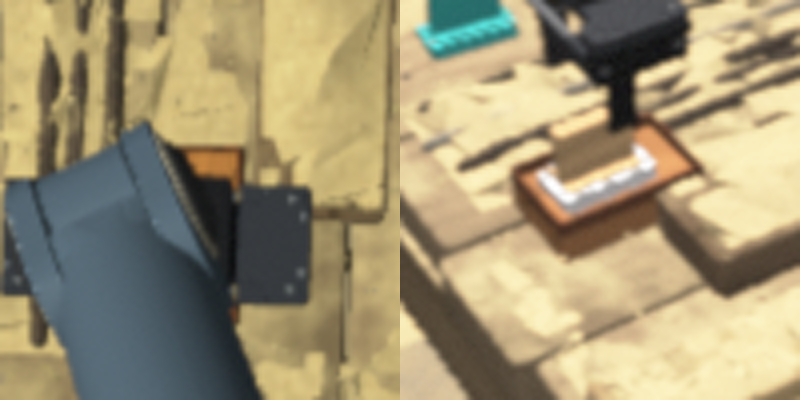

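>>> drive_tool --linear '[[5,0.5,5],[0,0,15],[0,0,18],[0,0,12],[0,0,0],[0,0,0]]' --rot '[[0,0,-0.8],[0,0,0],[0,0,0],[0,0,0],[0,0,0],[0,0,0]]' --gripper '[-1,-1,-1,-1,-1,-1]'

```text
t: 14.48
tool_pos: [0.4203, 0.1945, 0.0638]
orientation: [0.0, 0.702, 0.712, 0.0]
wrist_force: [0.9, -0.4, 0.6]
gripper_width: 0.0874
```

```bash
python3 - <<'E'
from h import *
rel((0.4186,.1935,.0533),90.8)
s=optics.snapshot('side')
cv2.imwrite('pics/f2.png',cv2.resize(s[165:265,200:300],None,fx=5,fy=5,interpolation=cv2.INTER_CUBIC)[:,:,::-1])
E
```

```text
t 14.48 tcp [420.3 194.5  63.8] az 90.78 tilt [0.0003 0.0002] F [ 0.9 -0.4  0.6] w 87.4
rotz -0.02
after turn, tool shift mm [-1.  -1.7 10.5]  (w/o turn) [-1.  -1.7 10.5]
```

View pics/f2.png

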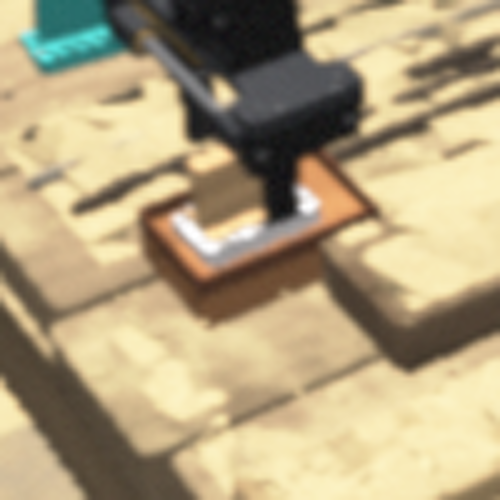

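>>> drive_tool --linear '[[-0.5,-1.5,5],[0,0,5],[0,0,0],[0,0,0],[0,0,0],[0,0,0],[0,0,0],[0,0,0],[0,0,0],[0,0,0]]' --rot '[[0,0,0],[0,0,0],[0,0,0],[0,0,0],[0,0,0],[0,0,0],[0,0,0],[0,0,0],[0,0,0],[0,0,0]]' --gripper '[-1,-1,1,1,1,1,1,1,1,1]' --squeeze 45

```text
t: 15.37
tool_pos: [0.4183, 0.194, 0.0534]
orientation: [-0.0, 0.702, 0.712, 0.0]
wrist_force: [-0.6, 0.1, -0.2]
gripper_width: 0.0416
```

>>> drive_tool --linear '[[0,0,0],[0,0,0],[0,0,0],[0,0,0],[0,0,0]]' --rot '[[0,0,0],[0,0,0],[0,0,0],[0,0,0],[0,0,0]]' --gripper '[1,1,1,1,1]'

```text
t: 15.78
tool_pos: [0.4182, 0.1938, 0.0534]
orientation: [-0.0, 0.702, 0.712, -0.0]
wrist_force: [-0.2, -0.8, 1.3]
gripper_width: 0.0158
```

```bash
python3 - <<'E'
from h import *
rel((0.4186,.1935,.0533),90.8)
E
```

```text
t 15.78 tcp [418.2 193.8  53.4] az 90.79 tilt [-0.0001 -0.0001] F [-0.2 -0.8  1.3] w 15.8
rotz -0.01
after turn, tool shift mm [-0.3  0.4  0.1]  (w/o turn) [-0.3  0.4  0.1]
```

>>> drive_tool --linear '[[0,0,-5],[0,0,-15],[0,0,-25],[0,0,-20],[0,0,0],[0,0,0]]' --rot '[[0,0,0],[0,0,0],[0,0,0],[0,0,0],[0,0,0],[0,0,0]]' --gripper '[1,1,1,1,1,1]'

```text
t: 16.28
tool_pos: [0.4187, 0.1943, 0.1192]
orientation: [0.0, 0.702, 0.712, 0.001]
wrist_force: [0.5, -0.2, -2.3]
gripper_width: 0.0155
```

```bash
python3 - <<'E'
from h import *
rel((0.490,-.1533,.116),81.5)
t=optics.snapshot('top');s=optics.snapshot('side')
a=cv2.resize(t[190:290,200:300],None,fx=4,fy=4,interpolation=cv2.INTER_CUBIC)
b=cv2.resize(s[145:245,200:300],None,fx=4,fy=4,interpolation=cv2.INTER_CUBIC)
cv2.imwrite('pics/f3.png',np.hstack([a,b])[:,:,::-1])
E
```

```text
t 16.28 tcp [418.7 194.3 119.2] az 90.8 tilt [0.0019 0.0013] F [ 0.5 -0.2 -2.3] w 15.5
rotz 9.3
after turn, tool shift mm [-333.2  121.9    3.2]  (w/o turn) [-348.5   66.5    2.9]
```

View pics/f3.png

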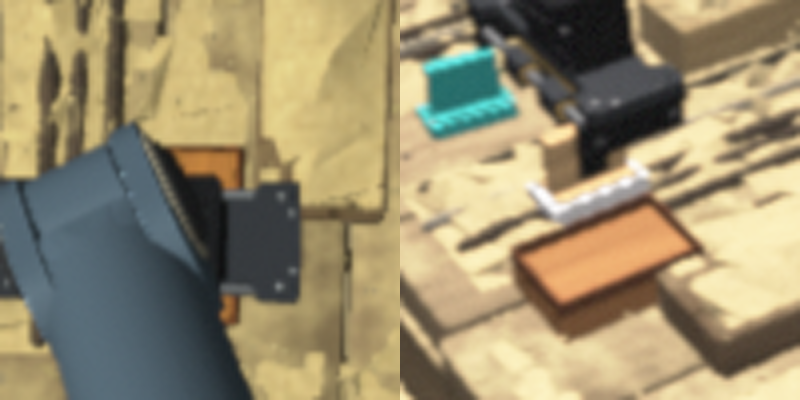

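The fence plate is held level. I'll carry it to the pre-insert point.

>>> drive_tool --linear '[[0,0,0],[0,0,0],[-18,7,0],[-28,10.2,0],[-28,10.2,0],[-28,10.2,0],[-28,10.2,0],[-28,10.2,0],[-28,10.2,0],[-28,10.2,0]]' --rot '[[0,0,4.6],[0,0,4.7],[0,0,0],[0,0,0],[0,0,0],[0,0,0],[0,0,0],[0,0,0],[0,0,0],[0,0,0]]' --gripper '[1,1,1,1,1,1,1,1,1,1]'

```text
t: 17.22
tool_pos: [0.4631, -0.0307, 0.117]
orientation: [-0.001, 0.758, 0.653, -0.001]
wrist_force: [1.4, 0.0, -2.1]
gripper_width: 0.0155
```

>>> drive_tool --linear '[[-28,10.2,0],[-28,10.2,0],[-28,10.2,0],[-20,7,0],[-13,5,0],[0,0,0],[0,0,20],[0,0,20],[0,0,0],[0,0,0]]' --rot '[[0,0,0],[0,0,0],[0,0,0],[0,0,0],[0,0,0],[0,0,0],[0,0,0],[0,0,0],[0,0,0],[0,0,0]]' --gripper '[1,1,1,1,1,1,1,1,1,1]'

```text
t: 18.05
tool_pos: [0.4874, -0.1499, 0.0769]
orientation: [-0.002, 0.757, 0.653, -0.001]
wrist_force: [1.0, -0.6, -2.4]
gripper_width: 0.0155
```

```bash
python3 - <<'E'
from h import *
rel((0.490,-.1533,.0404),81.5)
t=optics.snapshot('top');s=optics.snapshot('side')
a=cv2.resize(t[150:270,320:420],None,fx=4,fy=4,interpolation=cv2.INTER_CUBIC)
b=cv2.resize(s[205:325,310:410],None,fx=4,fy=4,interpolation=cv2.INTER_CUBIC)
cv2.imwrite('pics/i1.png',np.hstack([a,b])[:,:,::-1])
E
```

```text
t 18.05 tcp [ 487.4 -149.9   76.9] az 81.56 tilt [-0.0045  0.0012] F [ 1.  -0.6 -2.4] w 15.5
rotz 0.06
after turn, tool shift mm [-2.9  3.  36.5]  (w/o turn) [-3.   3.2 36.5]
```

View pics/i1.png

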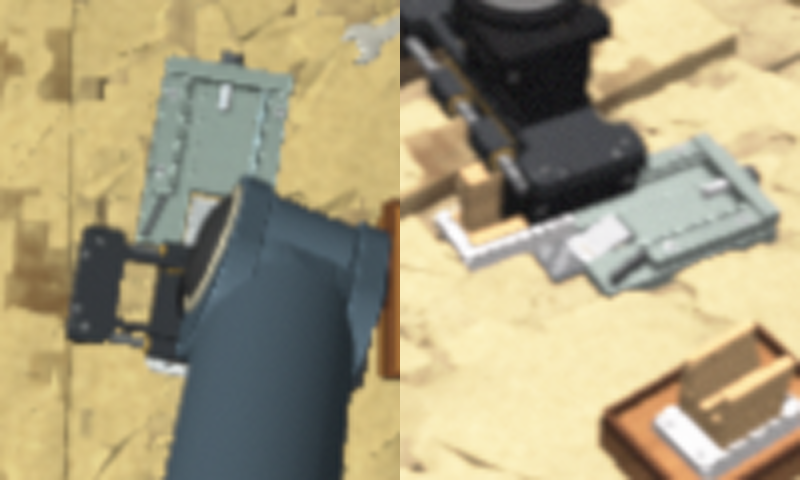

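>>> drive_tool --linear '[[-2,0,8],[0,0,12],[0,0,10],[0,0,0],[0,0,0],[0,0,0]]' --rot '[[0,0,0],[0,0,0],[0,0,0],[0,0,0],[0,0,0],[0,0,0]]' --gripper '[1,1,1,1,1,1]'

```text
t: 18.65
tool_pos: [0.489, -0.1534, 0.0487]
orientation: [0.0, 0.758, 0.653, 0.0]
wrist_force: [0.1, -0.2, -2.0]
gripper_width: 0.0157
```

```bash
python3 - <<'E'
from h import *
y=lambda x:-.1635-.1495*(x-.5579)
rel((0.4949,y(.4949),.0404),81.5)
t=optics.snapshot('top');s=optics.snapshot('side')
a=cv2.resize(t[150:270,320:420],None,fx=4,fy=4,interpolation=cv2.INTER_CUBIC)
b=cv2.resize(s[205:325,310:410],None,fx=4,fy=4,interpolation=cv2.INTER_CUBIC)
cv2.imwrite('pics/i2.png',np.hstack([a,b])[:,:,::-1])
E
```

```text
t 18.65 tcp [ 489.  -153.4   48.7] az 81.49 tilt [ 0.0006 -0.0001] F [ 0.1 -0.2 -2. ] w 15.7
rotz -0.01
after turn, tool shift mm [0.2 5.9 8.3]  (w/o turn) [0.2 5.9 8.3]
```

View pics/i2.png

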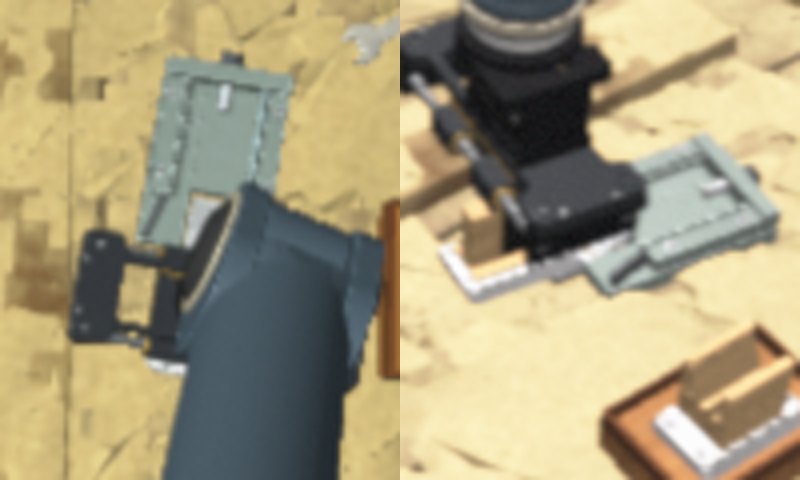

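>>> drive_tool --linear '[[0,0,4],[0,0,3.5],[0,0,0],[0,0,0],[0,5,0],[0,8,0],[0,8,0],[0,5,0],[0,0,0]]' --rot '[[0,0,0],[0,0,0],[0,0,0],[0,0,0],[0,0,0],[0,0,0],[0,0,0],[0,0,0],[0,0,0]]' --gripper '[1,1,1,1,1,1,1,1,1]'

```text
t: 19.5
tool_pos: [0.5166, -0.1574, 0.0411]
orientation: [0.001, 0.757, 0.653, 0.001]
wrist_force: [0.1, -0.3, -2.4]
gripper_width: 0.0155
```

```bash
python3 - <<'E'
from h import *
y=lambda x:-.1635-.1495*(x-.5579)
rel((0.55,y(.55),.0400),81.5)
E
```

```text
t 19.5 tcp [ 516.6 -157.4   41.1] az 81.53 tilt [ 0.0023 -0.0006] F [ 0.1 -0.3 -2.4] w 15.5
rotz 0.03
after turn, tool shift mm [ 0.  33.7  1.1]  (w/o turn) [ 0.  33.7  1.2]
```

>>> drive_tool --linear '[[0,4,0.6],[0,4,0.3],[0,4,0],[0,4,0],[0,0,0]]' --rot '[[0,0,0],[0,0,0],[0,0,0],[0,0,0],[0,0,0]]' --gripper '[1,1,1,1,1]'

```text
t: 19.92
tool_pos: [0.5312, -0.1596, 0.0401]
orientation: [0.0, 0.758, 0.653, 0.0]
wrist_force: [0.1, -0.3, 0.2]
gripper_width: 0.0156
```

>>> drive_tool --linear '[[0,4,0],[0,4,0],[0,4,0],[0,4,0],[0,0,0]]' --rot '[[0,0,0],[0,0,0],[0,0,0],[0,0,0],[0,0,0]]' --gripper '[1,1,1,1,1]'

```text
t: 20.33
tool_pos: [0.5476, -0.1621, 0.0402]
orientation: [0.001, 0.757, 0.653, 0.001]
wrist_force: [1.4, -0.7, -0.3]
gripper_width: 0.0157
```

```bash
python3 - <<'E'
from h import *
y=lambda x:-.1635-.1495*(x-.5579)
rel((0.6185,y(.6185),.0400),81.5)
t=optics.snapshot('top');s=optics.snapshot('side')
a=cv2.resize(t[150:270,320:420],None,fx=4,fy=4,interpolation=cv2.INTER_CUBIC)
b=cv2.resize(s[205:325,310:410],None,fx=4,fy=4,interpolation=cv2.INTER_CUBIC)
cv2.imwrite('pics/i3.png',np.hstack([a,b])[:,:,::-1])
E
```

```text
t 20.33 tcp [ 547.6 -162.1   40.2] az 81.51 tilt [ 0.0019 -0.0005] F [ 1.4 -0.7 -0.3] w 15.7
rotz 0.01
after turn, tool shift mm [ 0.1 71.7  0.2]  (w/o turn) [ 0.1 71.7  0.3]
```

View pics/i3.png

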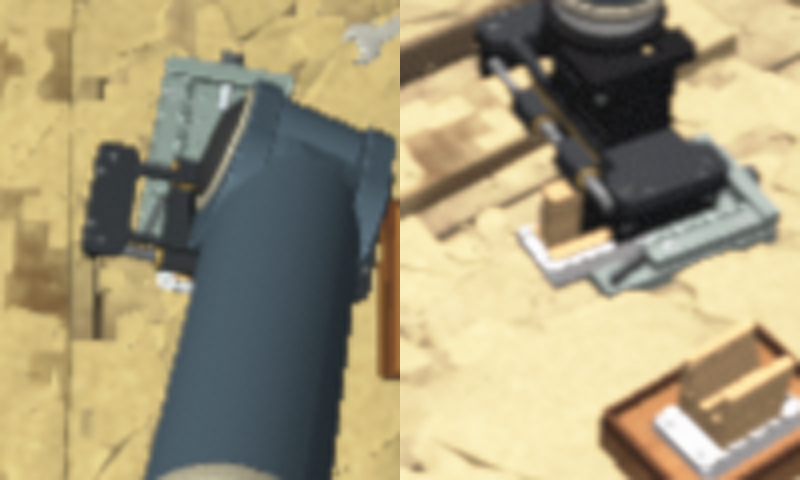

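The foot has entered the rails with no side force. I'll keep going in.

>>> drive_tool --linear '[[0,5,0],[0,5,0],[0,5,0],[0,5,0],[0,5,0],[0,5,0],[0,5,0],[0,5,0],[0,5,0],[0,0,0]]' --rot '[[0,0,0],[0,0,0],[0,0,0],[0,0,0],[0,0,0],[0,0,0],[0,0,0],[0,0,0],[0,0,0],[0,0,0]]' --gripper '[1,1,1,1,1,1,1,1,1,1]'

```text
t: 21.27
tool_pos: [0.592, -0.1687, 0.0401]
orientation: [0.001, 0.758, 0.653, 0.0]
wrist_force: [0.8, -0.3, -0.9]
gripper_width: 0.0153
```

>>> drive_tool --linear '[[0,4,0],[0,4,0],[0,4,0],[0,3,0],[0,3,0],[0,0,0]]' --rot '[[0,0,0],[0,0,0],[0,0,0],[0,0,0],[0,0,0],[0,0,0]]' --gripper '[1,1,1,1,1,1]'

```text
t: 21.77
tool_pos: [0.6064, -0.1709, 0.0397]
orientation: [-0.002, 0.758, 0.653, -0.001]
wrist_force: [-5.7, 0.7, 4.1]
gripper_width: 0.0158
```

```bash
python3 - <<'E'
from h import *
y=lambda x:-.1635-.1495*(x-.5579)
rel((0.6185,y(.6185),.0400),81.5)
E
```

```text
t 21.77 tcp [ 606.4 -170.9   39.7] az 81.49 tilt [-0.0051  0.0015] F [-5.7  0.7  4.1] w 15.8
rotz -0.01
after turn, tool shift mm [ 0.1 12.2 -0.3]  (w/o turn) [ 0.1 12.2 -0.4]
```

>>> drive_tool --linear '[[0,3,0],[0,3,0],[0,2,0],[0,2,0],[0,0,0]]' --rot '[[0,0,0],[0,0,0],[0,0,0],[0,0,0],[0,0,0]]' --gripper '[1,1,1,1,1]'

```text
t: 22.18
tool_pos: [0.6157, -0.1722, 0.0397]
orientation: [-0.003, 0.758, 0.653, -0.002]
wrist_force: [-6.8, 2.5, 5.9]
gripper_width: 0.0159
```

>>> drive_tool --linear '[[0,1.5,0],[0,1.5,0],[0,0,0]]' --rot '[[0,0,0],[0,0,0],[0,0,0]]' --gripper '[1,1,1]'

```text
t: 22.43
tool_pos: [0.6178, -0.1725, 0.0397]
orientation: [-0.003, 0.758, 0.653, -0.002]
wrist_force: [-8.6, 1.8, 6.3]
gripper_width: 0.0156
```

>>> drive_tool --linear '[[0,1.5,0],[0,1.5,0],[0,0,0]]' --rot '[[0,0,0],[0,0,0],[0,0,0]]' --gripper '[1,1,1]'

```text
t: 22.68
tool_pos: [0.618, -0.1726, 0.0399]
orientation: [-0.006, 0.758, 0.653, -0.004]
wrist_force: [-14.8, 2.4, 13.7]
gripper_width: 0.0158
```

>>> drive_tool --linear '[[0,1.5,-0.5],[0,1,-0.5],[0,0,0],[0,0,0]]' --rot '[[0,0,0],[0,0,0],[0,0,0],[0,0,0]]' --gripper '[1,1,1,1]'

```text
t: 23.02
tool_pos: [0.6182, -0.1726, 0.0402]
orientation: [-0.008, 0.758, 0.652, -0.005]
wrist_force: [-17.9, 3.8, 14.0]
gripper_width: 0.0159
```

```bash
python3 - <<'E'
from h import *
y=lambda x:-.1635-.1495*(x-.5579)
rel((0.6185,y(.6185),.0400),81.5)
t=optics.snapshot('top');s=optics.snapshot('side')
a=cv2.resize(t[150:250,320:420],None,fx=4,fy=4,interpolation=cv2.INTER_CUBIC)
b=cv2.resize(s[215:315,320:420],None,fx=4,fy=4,interpolation=cv2.INTER_CUBIC)
cv2.imwrite('pics/i4.png',np.hstack([a,b])[:,:,::-1])
E
```

```text
t 23.02 tcp [ 618.2 -172.6   40.2] az 81.46 tilt [-0.0184  0.0051] F [-17.9   3.8  14. ] w 15.9
rotz -0.04
after turn, tool shift mm [0.1 0.3 0.2]  (w/o turn) [0.1 0.3 0.2]
```

View pics/i4.png

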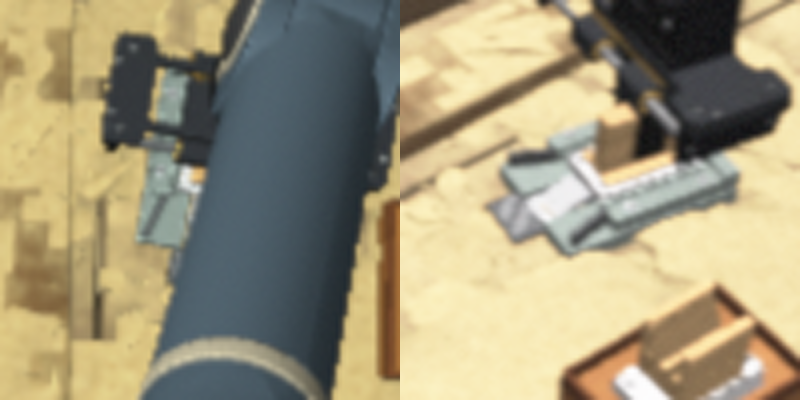

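The side view shows the plate up against the rear, and the pad and tongue look as they did when the vee plate was locked. To test the lock, I'll back off gently.

>>> drive_tool --linear '[[0,-2,0],[0,-2,0],[0,-2,0.5],[0,-1,0],[0,0,0],[0,0,0]]' --rot '[[0,0,0],[0,0,0],[0,0,0],[0,0,0],[0,0,0],[0,0,0]]' --gripper '[1,1,1,1,1,1]'

```text
t: 23.62
tool_pos: [0.6168, -0.1724, 0.0397]
orientation: [-0.003, 0.758, 0.653, -0.002]
wrist_force: [-5.6, 1.4, 3.1]
gripper_width: 0.0158
```

>>> drive_tool --linear '[[0,-2,0],[0,-1,0],[0,0,0],[0,0,0]]' --rot '[[0,0,0],[0,0,0],[0,0,0],[0,0,0]]' --gripper '[1,1,1,1]'

```text
t: 23.95
tool_pos: [0.6156, -0.1722, 0.0398]
orientation: [-0.001, 0.758, 0.653, -0.001]
wrist_force: [-4.5, 1.3, -2.2]
gripper_width: 0.0158
```

>>> drive_tool --linear '[[0,-1.5,0],[0,-1.5,0],[0,0,0],[0,0,0]]' --rot '[[0,0,0],[0,0,0],[0,0,0],[0,0,0]]' --gripper '[1,1,1,1]'

```text
t: 24.28
tool_pos: [0.6152, -0.1721, 0.0408]
orientation: [0.001, 0.758, 0.653, 0.001]
wrist_force: [1.9, 0.1, -4.9]
gripper_width: 0.0158
```

>>> drive_tool --linear '[[0,-1.5,0],[0,0,0],[0,0,0]]' --rot '[[0,0,0],[0,0,0],[0,0,0]]' --gripper '[1,1,1]'

```text
t: 24.53
tool_pos: [0.615, -0.1721, 0.0414]
orientation: [0.002, 0.758, 0.653, 0.002]
wrist_force: [5.0, -1.2, -5.7]
gripper_width: 0.0157
```

The plate stays at x=.615 with a +5 N pull, so it's latched (3 mm short of the stop, as specified). I'll ease off and release.

>>> drive_tool --linear '[[0,1.5,0.5],[0,0.5,0],[0,0,0],[0,0,0],[0,0,0],[0,0,0],[0,0,0],[0,0,0],[0,0,0]]' --rot '[[0,0,0],[0,0,0],[0,0,0],[0,0,0],[0,0,0],[0,0,0],[0,0,0],[0,0,0],[0,0,0]]' --gripper '[1,1,1,-1,-1,-1,-1,-1,-1]'

```text
t: 25.28
tool_pos: [0.614, -0.1721, 0.0399]
orientation: [-0.0, 0.758, 0.653, -0.0]
wrist_force: [-0.3, 0.7, -0.0]
gripper_width: 0.0477
```

>>> drive_tool --linear '[[0,0,-10],[0,0,-25],[0,0,-30],[0,0,-30],[15,-30,-15],[25,-30,0],[25,-30,0],[25,-30,0],[25,-30,0],[0,0,0]]' --rot '[[0,0,0],[0,0,0],[0,0,0],[0,0,0],[0,0,0],[0,0,0],[0,0,0],[0,0,0],[0,0,0],[0,0,0]]' --gripper '[-1,-1,-1,-1,-1,-1,-1,-1,-1,-1]'

```text
t: 26.12
tool_pos: [0.4775, -0.0304, 0.1499]
orientation: [-0.003, 0.755, 0.656, -0.001]
wrist_force: [-0.4, 0.7, -0.7]
gripper_width: 0.087
```

```bash
python3 - <<'E'
from h import *
rel((0.6185,-.17,.0400))
t=optics.snapshot('top');s=optics.snapshot('side')
cv2.imwrite('pics/t9.png',t[:,:,::-1]);cv2.imwrite('pics/s9.png',s[:,:,::-1])
a=cv2.resize(t[150:250,345:445],None,fx=4,fy=4,interpolation=cv2.INTER_CUBIC)
b=cv2.resize(s[230:330,330:430],None,fx=4,fy=4,interpolation=cv2.INTER_CUBIC)
cv2.imwrite('pics/e1.png',np.hstack([a,b])[:,:,::-1])
E
```

```text
t 26.12 tcp [477.5 -30.4 149.9] az 81.93 tilt [-0.0052  0.0038] F [-0.4  0.7 -0.7] w 87.0
rotz -0.0
after turn, tool shift mm [-118.4  159.2  109.9]  (w/o turn) [-118.8  159.9  108.6]
```

View pics/e1.png

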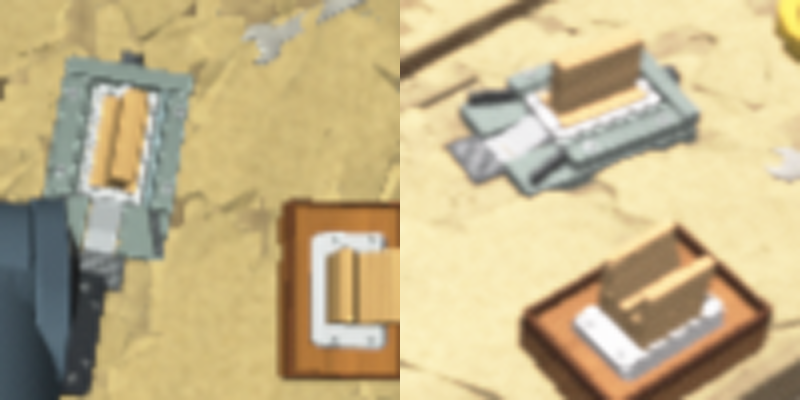

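View pics/t9.png

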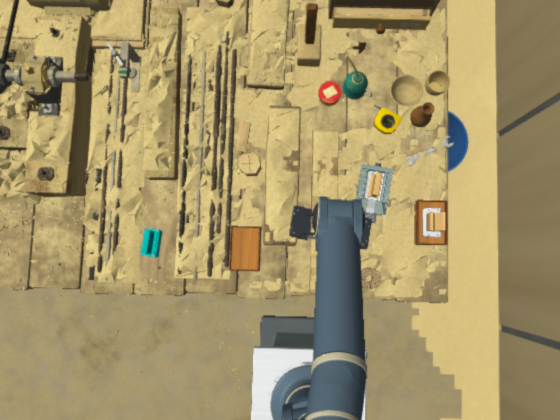

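The fence plate is deep in the dock, the tongue is exposed in front of it, and the vee plate lies flat in its tray. Now I'll compare these numerically with the initial locked state, and the bystanders too.

```bash
python3 - <<'E'
from h import *
np.set_printoptions(precision=4,suppress=True)
X=np.array([onplane('top',crop(p,4,(345,150)),.026) for p in [(92,85),(158,93),(133,200),(78,190)]]); print('plate',X[:,:2].mean(0))
s0=cv2.imread('pics/side0.png').astype(int);s9=cv2.imread('pics/s9.png').astype(int);s5=cv2.imread('pics/s5.png').astype(int)
t0=cv2.imread('pics/top0.png').astype(int);t9=cv2.imread('pics/t9.png').astype(int)
d=lambda a,b,r:np.abs(a-b)[r].mean().round(2)
pad=np.s_[262:276,342:360]
print('pad+tongue vs locked',d(s0,s9,pad),'vs freed/empty',d(s0,s5,pad))
frees=cv2.imread('pics/s3.png').astype(int); print('vs pressed-out state',d(s0,frees,pad))
print('roll',d(s0,s9,np.s_[275:310,278:312]),'spanner',d(t0,t9,np.s_[130:170,400:460]),'blank',d(t0,t9,np.s_[145:180,235:265]))
# tray/vee: foot quad in top crop
V=np.array([onplane('top',crop(p,5,(390,180)),.04) for p in [(165,140),(258,140),(258,285),(165,285)]]);print('vee foot',V[:,:2].mean(0),np.ptp(V[:,:2],axis=0))
E
```

```text
plate [ 0.6178 -0.1689]
pad+tongue vs locked 8.86 vs freed/empty 3.16
vs pressed-out state 19.15
roll 2.79 spanner 6.22 blank 6.65
vee foot [ 0.5155 -0.3316] [0.0831 0.0521]
```

```bash
python3 - <<'E'
import cv2,numpy as np
r=[cv2.resize(cv2.imread('pics/'+f)[250:285,335:385],None,fx=5,fy=5,interpolation=cv2.INTER_CUBIC) for f in('side0.png','s5.png','s9.png')]
q=[cv2.resize(cv2.imread('pics/'+f)[120:190,235:470],(750,225)) for f in('top0.png','t9.png')]
a=np.hstack(r); cv2.imwrite('pics/cmp.png',np.vstack([a]+q))
E
```

```text
(no output)
```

View pics/cmp.png

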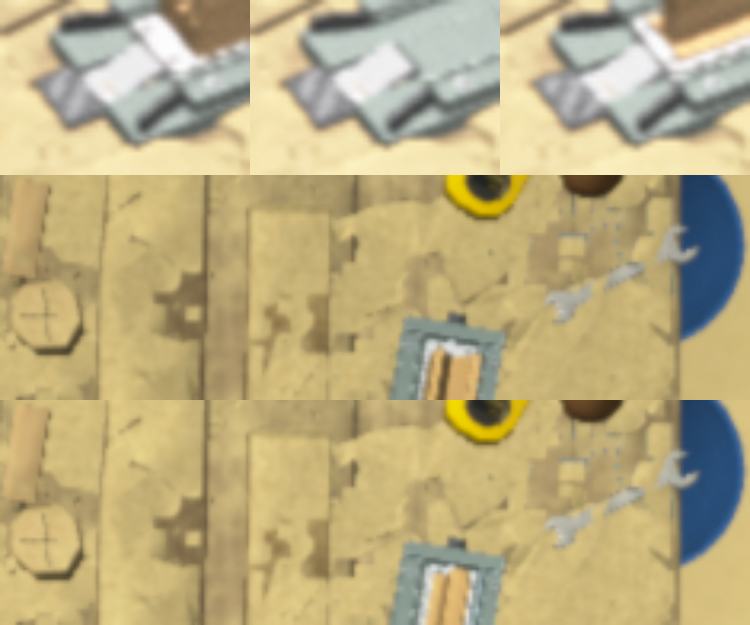

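The pad may sit slightly differently from the start, so I'll measure its sub-pixel shift against fixed parts.

```bash
python3 - <<'E'
from h import *
g=lambda f:cv2.cvtColor(cv2.imread('pics/'+f),cv2.COLOR_BGR2GRAY).astype(np.float32)
a=g('side0.png')
def sh(f,r):
    b=g(f); y0,y1,x0,x1=r
    T=cv2.resize(b[y0:y1,x0:x1],None,fx=8,fy=8,interpolation=cv2.INTER_CUBIC)
    S=cv2.resize(a[y0-4:y1+4,x0-4:x1+4],None,fx=8,fy=8,interpolation=cv2.INTER_CUBIC)
    m=cv2.matchTemplate(S,T,cv2.TM_CCOEFF_NORMED); _,v,_,l=cv2.minMaxLoc(m); return [(32-l[0])/8,(32-l[1])/8,round(v,3)]
for f in('s3.png','s5.png','s9.png'):
    print(f,'pad',sh(f,(262,277,341,356)),'guide',sh(f,(262,280,360,376)),'tray',sh(f,(295,330,360,378)),'guideL',sh(f,(250,262,344,358)))
p=np.array([.5275,-.159,.0125]); print(proj('side',p),proj('side',p-[0,0,.0078]), proj('side',p-[0,0,.004]))
E
```

```text
s3.png pad [0.25, 1.0, 0.827] guide [0.0, 0.0, 0.865] tray [0.0, 0.0, 0.999] guideL [0.0, 0.0, 0.977]
s5.png pad [0.0, 0.0, 0.998] guide [0.0, 0.0, 0.978] tray [0.0, 0.0, 0.982] guideL [0.0, 0.0, 0.999]
s9.png pad [-0.125, 0.125, 0.929] guide [0.0, 0.0, 0.995] tray [0.0, 0.0, 0.982] guideL [0.0, 0.0, 0.998]
[348.03990816 268.60665083] [347.86803799 270.6142512 ] [347.95159445 269.63823555]
```

>>> drive_tool --linear '[[30,-5,-10],[30,0,-10],[30,0,-10],[30,0,-10],[30,0,-10],[20,0,0],[0,0,0],[0,0,0],[0,0,0]]' --rot '[[0,0,0],[0,0,0],[0,0,0],[0,0,0],[0,0,0],[0,0,0],[0,0,0],[0,0,0],[0,0,0]]' --gripper '[-1,-1,-1,-1,-1,-1,-1,-1,-1]'

```text
t: 26.97
tool_pos: [0.5039, 0.1308, 0.1999]
orientation: [0.0, 0.758, 0.652, -0.0]
wrist_force: [0.4, -1.2, 0.0]
gripper_width: 0.0871
```

```bash
python3 - <<'E'
from h import *
np.set_printoptions(precision=4,suppress=True)
t=optics.snapshot('top');s=optics.snapshot('side')
cv2.imwrite('pics/t10.png',t[:,:,::-1]);cv2.imwrite('pics/s10.png',s[:,:,::-1])
f=lambda n,x0,y0,w,h,k:cv2.resize(cv2.imread('pics/'+n)[y0:y0+h,x0:x0+w],None,fx=k,fy=k,interpolation=cv2.INTER_NEAREST)
r1=np.hstack([f(n,335,255,26,26,10) for n in('side0.png','s3.png','s10.png')])
r2=np.hstack([f(n,350,155,52,70,5) for n in('top0.png','t3.png','t10.png')])
cv2.imwrite('pics/cmp2.png',np.vstack([r1,r2])[:590])
g=lambda f:cv2.cvtColor(cv2.imread('pics/'+f),cv2.COLOR_BGR2GRAY).astype(np.float32)
for n in('s3.png','s5.png','s9.png','s10.png'): print(n,np.abs(g(n)-g('side0.png'))[262:276,342:356].mean())
E
```

```text
s3.png 21.15306
s5.png 3.2755103
s9.png 10.454082
s10.png 10.428572
```

View pics/cmp2.png

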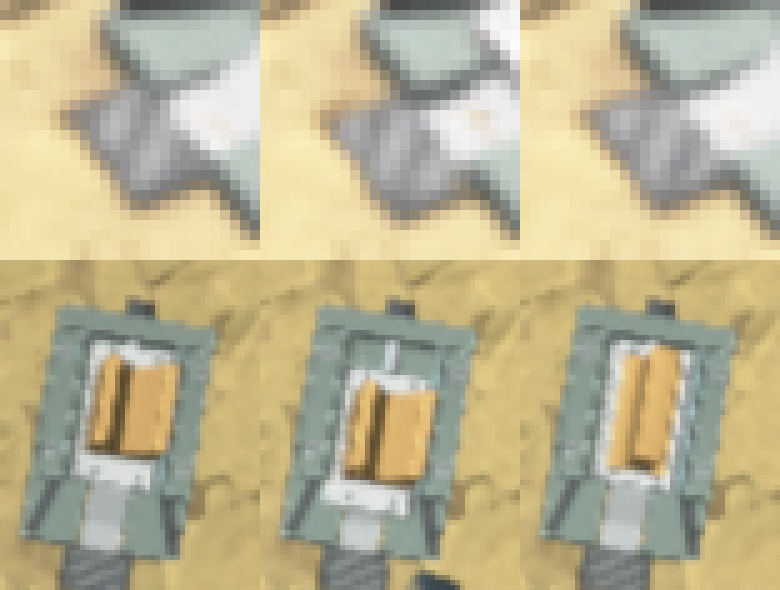

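```bash
python3 - <<'E'
from h import *
g=lambda f:cv2.cvtColor(cv2.imread('pics/'+f),cv2.COLOR_BGR2GRAY).astype(np.float32)
from scipy.ndimage import shift
a=g('side0.png')
def fit(f,r):
    y0,y1,x0,x1=r; b=g(f)[y0:y1,x0:x1]; best=[]
    for d in np.arange(-1,3,.05):
        c=shift(a[y0-5:y1+5,x0-5:x1+5],(d,-.02*d),order=3)[5:-5,5:-5]; best.append((np.abs(b-c).mean(),round(d,2)))
    return min(best)
for n in('s3.png','s5.png','s9.png','s10.png'):
    print(n,'lower edge',fit(n,(267,278,343,351)),'pad',fit(n,(263,277,341,352)),'static guide',fit(n,(272,282,358,366)))
E
```

```text
s3.png lower edge (np.float32(14.332684), np.float64(0.85)) pad (np.float32(13.811497), np.float64(0.75)) static guide (np.float32(2.7567382), np.float64(-0.05))
s5.png lower edge (np.float32(2.9157617), np.float64(-0.05)) pad (np.float32(3.2838495), np.float64(-0.05)) static guide (np.float32(2.8233314), np.float64(-0.05))
s9.png lower edge (np.float32(8.704545), np.float64(0.0)) pad (np.float32(9.444078), np.float64(0.15)) static guide (np.float32(2.6341386), np.float64(-0.05))
s10.png lower edge (np.float32(8.655875), np.float64(0.05)) pad (np.float32(9.420855), np.float64(0.15)) static guide (np.float32(2.580541), np.float64(-0.05))
```

The pad reads about 0.15 px low, roughly 0.5 to 1 mm, and the limit is 2 mm. That margin isn't safe: my pull test may have left the tongue dragging on the plate. I'll push the plate fully home again with shut fingers and let the ejector reseat it.

```bash
python3 - <<'E'
from h import *
y=lambda x:-.1635-.1495*(x-.5579)
rel((0.555,y(.555),.12),81.5)
E
```

```text
t 27.07 tcp [503.5 130.6 199.9] az 81.3 tilt [-0.0003 -0.0008] F [-0.1 -0.5 -0.4] w 87.3
rotz -0.2
after turn, tool shift mm [-282.8   94.3   79.9]  (w/o turn) [-282.4   95.3   80.1]
```

>>> drive_tool --linear '[[-25,8,0],[-31,10.4,0],[-31,10.4,5],[-31,10.4,10],[-31,10.4,10],[-31,10.4,10],[-31,10.4,10],[-31,10.4,10],[-31,10.4,15],[-10,3,10]]' --rot '[[0,0,-0.2],[0,0,0],[0,0,0],[0,0,0],[0,0,0],[0,0,0],[0,0,0],[0,0,0],[0,0,0],[0,0,0]]' --gripper '[1,1,1,1,1,1,1,1,1,1]'

```text
t: 27.9
tool_pos: [0.5544, -0.1687, 0.1193]
orientation: [0.001, 0.759, 0.651, -0.001]
wrist_force: [-1.3, -1.1, 0.2]
gripper_width: 0.0286
```

>>> drive_tool --linear '[[0,0,0],[0,0,0],[0,0,20],[0,0,20],[0,0,0],[0,0,0]]' --rot '[[0,0,0],[0,0,0],[0,0,0],[0,0,0],[0,0,0],[0,0,0]]' --gripper '[1,1,1,1,1,1]'

```text
t: 28.4
tool_pos: [0.5551, -0.1591, 0.08]
orientation: [-0.001, 0.756, 0.655, -0.0]
wrist_force: [-0.4, 0.6, -0.2]
gripper_width: 0.0007
```

```bash
python3 - <<'E'
from h import *
y=lambda x:-.1635-.1495*(x-.5579)
rel((0.555,y(.555),.042),81.5)
E
```

```text
t 28.4 tcp [ 555.1 -159.1   80. ] az 81.82 tilt [-0.0013  0.0012] F [-0.4  0.6 -0.2] w 0.7
rotz 0.32
after turn, tool shift mm [-3.9  0.5 38. ]  (w/o turn) [-3.9  0.5 38. ]
```

>>> drive_tool --linear '[[-3.5,-3,12],[0,0,14],[0,0,10],[0,0,0],[0,0,0]]' --rot '[[0,0,0.3],[0,0,0],[0,0,0],[0,0,0],[0,0,0]]' --gripper '[1,1,1,1,1]'

```text
t: 28.82
tool_pos: [0.5523, -0.1635, 0.0445]
orientation: [0.0, 0.758, 0.652, 0.0]
wrist_force: [0.5, -0.4, -0.4]
gripper_width: 0.0007
```

>>> drive_tool --linear '[[0,4,0],[0,4,0],[0,4,0],[0,3,0],[0,2,0],[0,0,0]]' --rot '[[0,0,0],[0,0,0],[0,0,0],[0,0,0],[0,0,0],[0,0,0]]' --gripper '[1,1,1,1,1,1]'

```text
t: 29.32
tool_pos: [0.5694, -0.1666, 0.0441]
orientation: [0.0, 0.758, 0.652, 0.0]
wrist_force: [0.1, -1.0, -0.1]
gripper_width: 0.0007
```

```bash
python3 - <<'E'
from h import *
y=lambda x:-.1635-.1495*(x-.5579)
rel((0.573,y(.573),.042),81.5)
s=optics.snapshot('side')
cv2.imwrite('pics/r1.png',cv2.resize(s[205:305,320:420],None,fx=5,fy=5,interpolation=cv2.INTER_CUBIC)[:,:,::-1])
E
```

```text
t 29.32 tcp [ 569.4 -166.6   44.1] az 81.4 tilt [ 0.0007 -0.0001] F [ 0.1 -1.  -0.1] w 0.7
rotz -0.1
after turn, tool shift mm [1.4 3.4 2.1]  (w/o turn) [1.4 3.4 2.1]
```

View pics/r1.png

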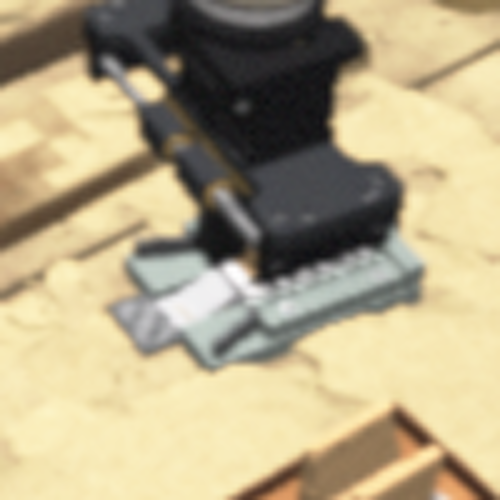

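>>> drive_tool --linear '[[1,2,0],[0,2,0],[0,2,0],[0,0,0]]' --rot '[[0,0,0],[0,0,0],[0,0,0],[0,0,0]]' --gripper '[1,1,1,1]'

```text
t: 29.7
tool_pos: [0.5741, -0.1661, 0.0437]
orientation: [-0.001, 0.758, 0.652, -0.001]
wrist_force: [-2.5, 0.4, 1.6]
gripper_width: 0.0002
```

>>> drive_tool --linear '[[0,2,0],[0,2,0],[0,0,0]]' --rot '[[0,0,0],[0,0,0],[0,0,0]]' --gripper '[1,1,1]'

```text
t: 29.95
tool_pos: [0.5757, -0.1665, 0.0434]
orientation: [-0.003, 0.758, 0.652, -0.002]
wrist_force: [-5.8, 1.3, 4.4]
gripper_width: 0.0007
```

>>> drive_tool --linear '[[0,2,0],[0,2,0],[0,0,0]]' --rot '[[0,0,0],[0,0,0],[0,0,0]]' --gripper '[1,1,1]'

```text
t: 30.2
tool_pos: [0.576, -0.1666, 0.0434]
orientation: [-0.006, 0.758, 0.652, -0.004]
wrist_force: [-15.2, 2.7, 12.0]
gripper_width: 0.0003
```

```bash
python3 - <<'E'
from h import *
s=optics.snapshot('side'); cv2.imwrite('pics/s11.png',s[:,:,::-1])
g=lambda f:cv2.cvtColor(cv2.imread('pics/'+f),cv2.COLOR_BGR2GRAY).astype(np.float32)
for n in('s5.png','s10.png','s11.png'): print(n,np.abs(g(n)-g('side0.png'))[262:276,342:356].mean(),np.abs(g(n)-g('s10.png'))[262:276,342:356].mean())
E
```

```text
s5.png 3.2755103 10.142858
s10.png 10.428572 0.0
s11.png 2.9438775 10.005102
```

>>> drive_tool --linear '[[0,-3,0],[0,-3,0],[0,-3,0],[0,-4,0],[0,-8,0],[0,-8,0],[0,0,-20],[0,0,-30],[20,-20,-30],[0,0,0]]' --rot '[[0,0,0],[0,0,0],[0,0,0],[0,0,0],[0,0,0],[0,0,0],[0,0,0],[0,0,0],[0,0,0],[0,0,0]]' --gripper '[1,1,1,1,1,1,1,1,1,1]'

```text
t: 31.08
tool_pos: [0.5383, -0.1381, 0.1288]
orientation: [0.002, 0.757, 0.653, 0.003]
wrist_force: [0.2, 0.3, -0.9]
gripper_width: 0.0004
```

```bash
python3 - <<'E'
from h import *
s=optics.snapshot('side'); cv2.imwrite('pics/s12.png',s[:,:,::-1])
g=lambda f:cv2.cvtColor(cv2.imread('pics/'+f),cv2.COLOR_BGR2GRAY).astype(np.float32)
for n in('s5.png','s10.png','s11.png','s12.png'): print(n,np.abs(g(n)-g('side0.png'))[262:276,342:356].mean(),np.abs(g(n)-g('s10.png'))[262:276,342:356].mean())
f=lambda n,x0,y0,w,h,k:cv2.resize(cv2.imread('pics/'+n)[y0:y0+h,x0:x0+w],None,fx=k,fy=k,interpolation=cv2.INTER_NEAREST)
cv2.imwrite('pics/cmp3.png',np.vstack([np.hstack([f(n,335,250,38,30,10) for n in q]) for q in(('side0.png','s10.png'),('s11.png','s12.png'))]))
E
```

```text
s5.png 3.2755103 10.142858
s10.png 10.428572 0.0
s11.png 2.9438775 10.005102
s12.png 4.117347 8.698979
```

View pics/cmp3.png

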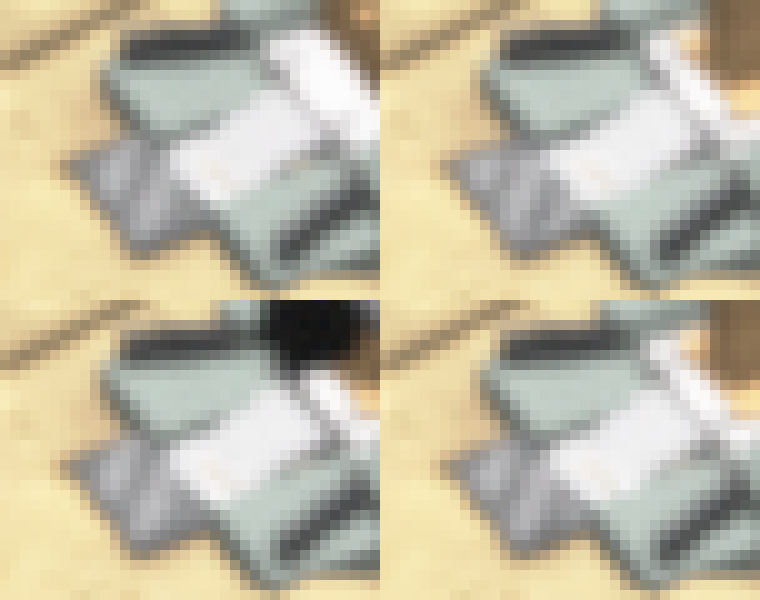

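After the reseat the pad matches the fully-up state (difference about 4, was 10). I'll clear the arm and take a last look.

>>> drive_tool --linear '[[25,-10,-10],[30,0,-10],[30,0,-10],[30,0,-10],[30,0,0],[0,0,0],[0,0,0],[0,0,0],[0,0,0],[0,0,0]]' --rot '[[0,0,0],[0,0,0],[0,0,0],[0,0,0],[0,0,0],[0,0,0],[0,0,0],[0,0,0],[0,0,0],[0,0,0]]' --gripper '[1,1,1,1,1,1,1,1,1,1]'

```text
t: 31.97
tool_pos: [0.5487, 0.0026, 0.1635]
orientation: [-0.0, 0.759, 0.651, -0.001]
wrist_force: [-0.4, -0.3, 0.4]
gripper_width: 0.0005
```

```bash
python3 - <<'E'
from h import *
s=optics.snapshot('side'); cv2.imwrite('pics/s13.png',s[:,:,::-1]); t=optics.snapshot('top'); cv2.imwrite('pics/t13.png',t[:,:,::-1])
g=lambda f:cv2.cvtColor(cv2.imread('pics/'+f),cv2.COLOR_BGR2GRAY).astype(np.float32)
for n in('s10.png','s12.png','s13.png'): print(n,np.abs(g(n)-g('side0.png'))[262:276,342:356].mean())
a=cv2.resize(t[150:300,340:460],None,fx=3.3,fy=3.3,interpolation=cv2.INTER_CUBIC);b=cv2.resize(s[225:375,330:450],None,fx=3.3,fy=3.3,interpolation=cv2.INTER_CUBIC)
cv2.imwrite('pics/end.png',np.hstack([a,b])[:,:,::-1])
E
```

```text
s10.png 10.428572
s12.png 4.117347
s13.png 4.2397957
```

View pics/end.png

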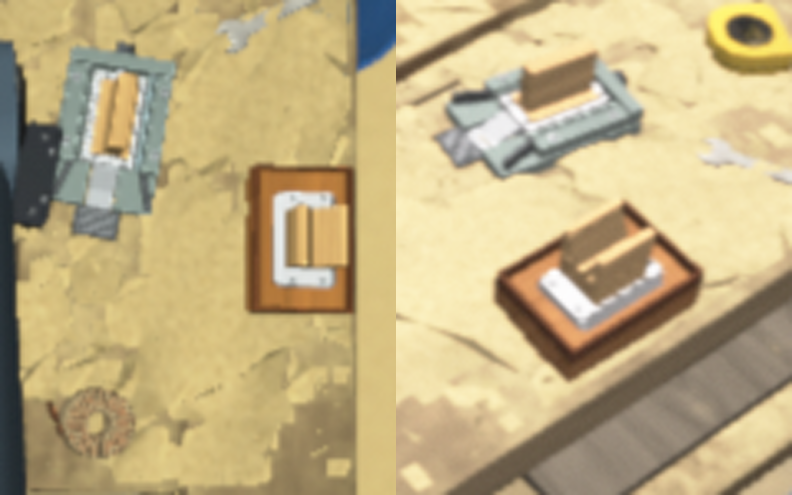

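Both plates are seated, the pad is up and stable, and the arm is clear. I'm handing in.

```bash
python3 - <<'E'
from h import *
print(order.job_done())
E
```

```text
the job is handed in; nothing more can be done
None
```

The plate change is done and handed in at about 32 s of the 72 s allowed. I pressed the catch, slid the vee plate out and set it flat in the right-hand tray. I then slid the fence plate from the left-hand tray into the dock until it was home.

**Lock test:** After insertion, pulling back with 5 N, the plate held about 3 mm short of the rear stop, so it was latched.

**Mended check:** The next pictures showed the catch pad roughly 0.5 to 1 mm low, probably because of that pull. I pushed the plate to the stop again with shut fingers at about 15 N and let it settle back.

**Last pictures:**
- **Catch:** The pad's difference from the fully-up picture fell from about 10 to 4, near the 3 that unchanged views show. The catch reading itself was not available to me.
- **Fence plate:** I measured its image position only before the re-push: x agreed with the first locked plate within about 1 mm, y within about 3 mm. That is rougher than the 4 mm limit calls for. The gripper held it within about 0.2 mm of the line along which the vee plate slid out.
- **Vee plate:** It lies flat, within a few mm of my estimate of the tray's centre.
- **Bystanders:** The roll, spanner and wood blank look unmoved.
- **Robot:** The arm stands clear of everything.

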